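Release the sample chamber and hold its sprung lid at the index

ROBOT

A 6-joint arm with a two-finger parallel gripper is mounted at the origin on a cart in front of the work surface, level with it; the furniture and walls round the work are solid. World frame = base frame: x ahead of the robot, y to its left, z up, the work surface at z = 0. Lengths are in mm, angles in degrees, forces in N, time in s.
With the tool pointing down it reaches from about 350 to 850 mm from the base axis. Payload 8.1 kg.
Tool frame: the origin (TCP) lies at the very end of the fingers, on their centre line; the grasp point (between the pads) lies 19 mm behind it; z points along the fingers, y is the direction in which the jaws open and shut (so a half turn about z gives the same grasp; the last joint's range is limited). The gripper opens to 85 mm and grips with 20 to 120 N. Pads are 22 mm wide; open, the fingers measure 114 mm over their backs; the gripper's body (76 mm by 85 mm) begins 54 mm behind the grasp point. The pads swing forward as they close: fully open they stand 13 mm farther back than shut.
Start: joints at [70.795, 7.471, 85.268, -0, 87.261, -4.893], TCP at [148.304, 581.387, 194.592] pointing down, gripper open.
Joint ranges: [-169.43, 169.43], [-51.17, 129.36], [1.28, 143.12], [-76.62, 256.62], [0, 156.53], [-152.29, 152.29]. Speed limits (degrees/s): [136.94, 136.94, 159.86, 180, 180, 180].

INTERFACE

Orientations are given as [roll, pitch, yaw] about the fixed x, y, z axes, in that order (R = Rz(yaw) Ry(pitch) Rx(roll)).
In Python, from bench import sensors, viewer, job gives the robot as it stands.
- The arm moves only by the shell command python3 -m pendant 'ROWS' [FORCE]. ROWS is JSON, one flat list of numbers, 5 for each row, row after row: the shift along the world's x, y, z in mm, then the turn about the world's z in rad, then the finger opening in mm, from 0 to 85.4. In form: [x, y, z, twist, hand, x, y, z, twist, hand, ...]. A call has 1 to 12 rows; each row shifts and turns the pose as measured when the row begins; what a row does not reach is not made up. A row lasts 1/12 s, in which the tool goes at most 41.7 mm and 7.16 degrees, less where a joint would pass 70% of its speed; a pose out of reach is approached as far as the arm can. A call with a gripper value outside its range is refused whole. The fingers move at their own pace and stop on an object; FORCE is the grip in N (left out, the last holds). Time passes only in rows, so rows that do not move let the fingers close. It gives the time, the measured TCP pose, the force and the opening at its end, in the units of the state.
- sensors.sense(): the state, without advancing time (a new reading comes with each control period).
- viewer.snapshot(name): name is "side" or "top"; returns a dict with "frame" (400x640x3 uint8, blue, green, red), "z_map" (400x640 float32, mm along the optical axis (not along the pixel's ray), 0 where there is no reading), "fx", "fy", "cx", "cy" (pixels), "view" (4x4, takes a point from world to camera coordinates). Camera axes: x right, y down, z forward; pixel columns grow to the right and rows downward; lengths in mm; the calibration is good to about 2 mm. A picture is of the moment at which its call begins.
- job.hand_in(): hands the job in, once; it reports no verdict.
The state is a dict: "time": time; "joint_pos": joint angles; "qd": joint speeds; "joint_efforts": joint torques, N m; "tool_pos": TCP position; "tcp_rot": TCP orientation; "ft_force": force on the tool from outside, world axes, zero at the start; "wrist_torque": the same for the moment, N m; "finger_gap": finger opening in mm.
Only numpy, scipy, OpenCV 4.12 (cv2) and the standard library are available. Lean on these libraries where they do the work, as an engineer would, in place of code of your own. Each camera call takes 0.05 s, during which the arm holds its last target.

TASK

Make the sample chamber ready on the three keys of its front deck: press the round key, then the square key, then the long narrow key, one at a time, each fully down and then let up again, with the lid still shut. Then lift the sprung lid by its upright grip until the lid lies in line with the index arm at its left side, and finish while still holding the lid there, steady, because it falls shut when let go. Leave the index arm where it is set and do not disturb the tools lying about.

Things in the scene. Friction and masses are not known exactly. Their poses are not given: they have to be found in the camera images.
- instrument: the bench sample chamber, a fixed grey box 215 long (its x) x 176 wide (its y) x 65 mm high; origin on the worktop, x points from its front to its rear, z up; it spans x -115 to +100 mm. The key deck is in front (x -115 to -45 mm), the lid behind. The keys stand in one row along y at x = -80 mm, 50 mm apart; which key is where varies
- key_round_top (a point): centre of the top face of the round key (black, 25 mm across), 79 mm above the worktop when up; it stands 9 mm proud of its aluminium base plate (46 x 40 mm); axes as the instrument's
- key_square_top (a point): centre of the top face of the square key (black, 22 x 22 mm), same heights
- key_bar_top (a point): centre of the top face of the long narrow key (black, 34 mm front to back, 12 mm wide), same heights
- key_round (a joint): travel of the round key, 0 up to 0.005 m fully down; starts to move at 2 N, fully down at 4.5 N, springs up when let go
- key_square (a joint): travel of the square key, same values
- key_bar (a joint): travel of the long narrow key, same values
- lid (a joint): opening angle of the lid in rad: 0 shut, grows as its front edge rises, stop at 1.2. The hinge is at the rear; spring and weight pull it shut, needing about 2.5 N upward to start and up to 8 N when well open at the grip
- lid_grip (a point): holding point on the lid's upright black tab, 18 (x) x 16 wide (y) x 40 mm high: on its centre line, 26 mm above the lid's top face, 14 mm below the tab's top; shut, 108 mm in front of the hinge axis, 31 mm above it, 101 mm above the worktop. Axes turn with the lid (shut: as the instrument's). Held across its width, fingers closing along y, the tab can turn between the fingers
- lid_hinge (a point): middle of the lid's hinge axis, 70 mm above the worktop; the axis is its y
- lid_edge (a point): middle of the front edge of the lid, an aluminium plate 136 x 126 x 10 mm; 140 mm from the hinge axis
- index (a joint): angle of the index arm in rad, on the same hinge axis and measured like the lid's: lid and arm are in line when the two values are equal. Set between 0.30 and 0.65 at the start; friction holds it
- index_tip (a point): end of the index arm, a flat dark steel bar 8 mm high on the hinge axis 74 mm left (+y) of the lid's middle, 140 mm from the axis; just outside it is a thin steel quadrant rail of 85 mm radius that rises to 70 mm above the hinge axis. Axes turn with the arm
- screwdriver: loose screwdriver 185 mm long lying on the worktop, a bystander; origin at its underside
- marker_black: loose marker pen 135 mm long lying on the worktop, a bystander; origin at its underside
- post_holder_b: loose black post holder 32 x 42 x 44 mm standing on the worktop, a bystander; origin at its underside

How it is judged:
By the outcome, as a careful person would: the job done as asked, in the order asked, and still so for the second after the job is handed in, while the arm keeps its last pose, push and grip.
It also fails if it takes over 45 s, if anything falls off the work surface, if the arm or the gripper's body presses on something with over 40 N, if the wrist force passes 120 N, or if a joint passes its speed limit or range.

## Working session

There is one attempt and no reset: what is moved stays moved. The work goes in short steps, Python scripts to look and compute and a shell command to move; the robot and the scene stay as the last step left them, time stands still between calls to the robot, and variables do not carry over. Pictures are saved under pics/ and viewed, and the job is handed in when it is done.

```bash
ls; mkdir -p pics
cat > h.py <<'E'
import numpy as np, cv2
from bench import sensors, viewer, job
def snap(n,f):
    s=viewer.snapshot(n); cv2.imwrite('pics/'+f,s['frame']); np.savez(''+f[:-4]+'.npz',**s); return s
def ray(s,u,v,z):
    T=np.array(s['view']);R=T[:3,:3];c=-R.T@T[:3,3]
    d=R.T@np.array([(u-s['cx'])/s['fx'],(v-s['cy'])/s['fy'],1])
    return c+d*(z-c[2])/d[2]
def pt(s,u,v):
    T=np.array(s['view']);R=T[:3,:3];z=s['z_map'][int(v),int(u)]
    return R.T@(np.array([(u-s['cx'])/s['fx']*z,(v-s['cy'])/s['fy']*z,z])-T[:3,3])
def proj(s,p):
    T=np.array(s['view']);q=T[:3,:3]@np.array(p)+T[:3,3]
    return s['fx']*q[0]/q[2]+s['cx'],s['fy']*q[1]/q[2]+s['cy']
E
python3 - <<'E'
from h import *
print(sensors.sense())
for n in('side','top'):
    s=snap(n,n+'0.png'); T=np.array(s['view']);print(n,s['fx'],s['fy'],s['cx'],s['cy'],(-T[:3,:3].T@T[:3,3]).round(),T[:3,:3].round(3).tolist())
E
```

```text
pics
{'time': 0.0, 'joint_pos': array([ 7.07946767e+01,  7.51527206e+00,  8.53298782e+01,  1.87721897e-03,
        8.72601749e+01, -4.89327214e+00]), 'qd': array([-0.02435966, -0.03139044, -0.00132089,  0.01705121,  0.11929067,
       -0.04012486]), 'joint_efforts': array([-2.43262721e-04, -5.69397354e+01, -5.00547874e+01, -3.47461182e-04,
        1.45920928e-02, -9.57795123e-06]), 'tool_pos': array([148.0876276 , 580.80718212, 193.53703033]), 'tcp_rot': array([-1.79895219e+02, -1.08522960e-02,  1.65687847e+02]), 'ft_force': array([-0.23625316,  0.62606979,  0.58045411]), 'wrist_torque': array([-0.00673264,  0.0098944 ,  0.04390954]), 'finger_gap': 85.36258065310813}
side 477.3029362727032 477.3029362727032 324.0127987797291 199.61119657747835 [ 78.  83. 774.] [[-0.633, -0.774, 0.014], [-0.618, 0.494, -0.612], [0.466, -0.396, -0.791]]
top 517.5150274492074 517.5150274492074 314.8854573298104 207.87258284284215 [ 262. -264. 1146.] [[0.03, -1.0, 0.006], [-0.97, -0.031, -0.24], [0.24, 0.002, -0.971]]
```

View pics/side0.png

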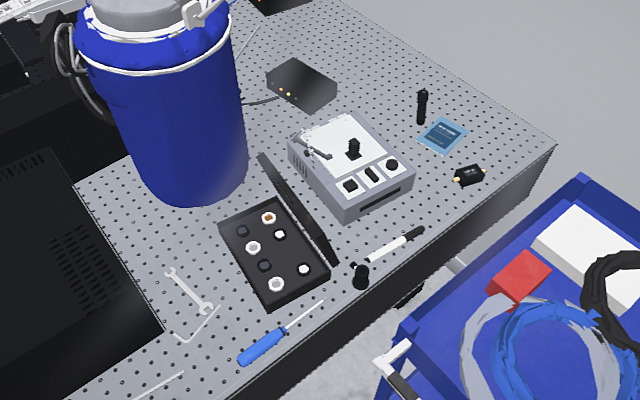

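View pics/top0.png

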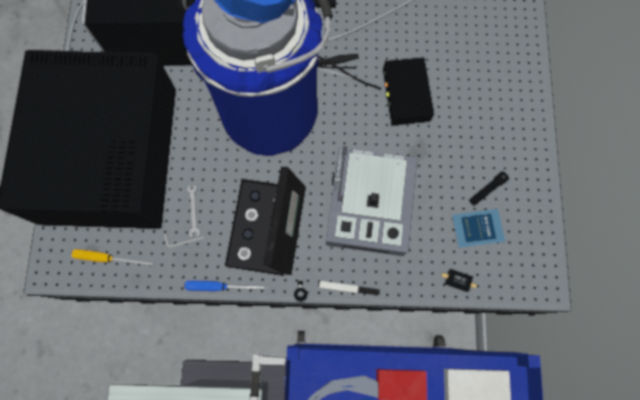

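Run:
```python
from h import *
s=np.load('side0.npz');t=np.load('top0.npz')
print('origin in top',proj(t,[0,0,0]),proj(t,[148,581,194]))
a=cv2.resize(s['frame'][100:225,270:420],None,fx=5,fy=4.8*5/4.8,interpolation=cv2.INTER_CUBIC)[:600]
cv2.imwrite('pics/sz.png',cv2.resize(s['frame'][105:225,275:420],None,fx=5,fy=5,interpolation=cv2.INTER_CUBIC))
cv2.imwrite('pics/tz.png',cv2.resize(t['frame'][140:260,320:430],None,fx=5,fy=5,interpolation=cv2.INTER_CUBIC))
for u,v in[(345,227),(369,230),(392,233),(373,200),(380,170),(345,170),(355,218),(330,220)]: print('top',u,v,pt(t,u,v).round(1),ray(t,u,v,79).round(1))
```

```text
origin in top (np.float64(177.78559917880614), np.float64(464.7206143632286)) (np.float64(-176.75387712675638), np.float64(388.3394860055205))
top 345 227 [ 486.4 -326.6   79.2] [ 486.4 -326.6   79. ]
top 369 230 [ 481.5 -377.2   79.3] [ 481.6 -377.2   79. ]
top 392 233 [ 476.  -425.1   82. ] [ 476.6 -425.5   79. ]
top 373 200 [ 538.3 -381.7  111.7] [ 547.1 -385.4   79. ]
top 380 170 [ 615.5 -400.6   76.7] [ 614.7 -400.3   79. ]
top 345 170 [ 617.  -325.4   64.6] [ 612.3 -324.6   79. ]
top 355 218 [ 508.3 -348.1   71. ] [ 506.5 -347.5   79. ]
top 330 220 [ 503.9 -295.2   63.7] [ 500.5 -294.7   79. ]
```

View pics/sz.png

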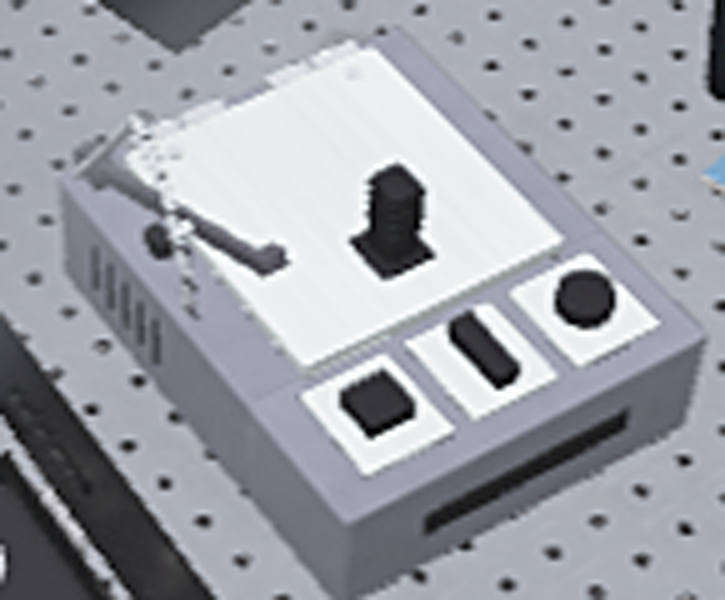

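View pics/tz.png

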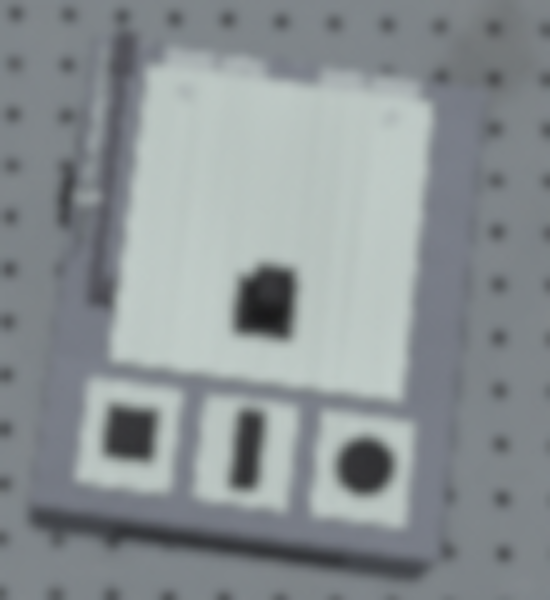

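Run:
```python
from h import *
K={}
for n,roi in(('top',(334,405,215,246)),('side',(335,405,155,195))):
    s=np.load(n+'0.npz'); g=s['frame'].max(2); u0,u1,v0,v1=roi
    m=np.zeros_like(g); m[v0:v1,u0:u1]=(g[v0:v1,u0:u1]<(95 if n=='top' else 60))*255
    N,l,st,c=cv2.connectedComponentsWithStats(m)
    for i in range(1,N):
        if st[i,4]<20: continue
        zz=[]; P=[]
        for v,u in zip(*np.where(l==i)):
            p=pt(s,u,v)
            if abs(p[2]-79)<4: P.append(ray(s,u,v,79))
        P=np.array(P)
        print(n,st[i],c[i].round(1),'ray79',ray(s,*c[i],79).round(1), 'topface n',len(P), (P.mean(0).round(1) if len(P) else ''))
# deck/lid planes and yaw; arm points by depth
for n,roi in(('side',(285,345,125,165)),('top',(334,350,145,205))):
    s=np.load(n+'0.npz'); u0,u1,v0,v1=roi
    Q=[]
    for v in range(v0,v1):
        for u in range(u0,u1):
            if s['z_map'][v,u]>0: Q.append([u,v,s['frame'][v,u].max(),*pt(s,u,v)])
    Q=np.array(Q); Q=Q[(Q[:,5]>84)&(Q[:,5]<190)&(Q[:,3]>480)]
    print(n,len(Q)); print(Q[np.argsort(Q[:,3])][::max(1,len(Q)//40)].round(0).astype(int))
```

```text
top [342 222   9   9  72] [345.7 226.1] ray79 [ 488.4 -328.    79. ] topface n 69 [ 488.2 -328.    79. ]
top [367 223   5  14  55] [369.  229.5] ray79 [ 482.6 -377.3   79. ] topface n 51 [ 482.7 -377.4   79. ]
top [388 228  10  10  79] [392.5 232.8] ray79 [ 477.2 -426.6   79. ] topface n 75 [ 477.  -426.8   79. ]
top [334 243  20   3  39] [341.3 244.4] ray79 [ 449.2 -319.4   79. ] topface n 0 
side [347 155  14   5  48] [353.5 156.5] ray79 [ 535.3 -378.8   79. ] topface n 42 [ 534.7 -378.8   79. ]
side [386 160  12  10  93] [391.7 164.4] ray79 [ 472.8 -423.4   79. ] topface n 71 [ 473.6 -425.6   79. ]
side [365 168  14  15  87] [371.3 174.7] ray79 [ 478.3 -374.    79. ] topface n 61 [ 480.3 -376.1   79. ]
side [343 179  15  13 105] [350.1 185.1] ray79 [ 484.1 -325.1   79. ] topface n 85 [ 485.  -326.6   79. ]
side [386 187  14   8  41] [393.7 191.4] ray79 [ 421.6 -378.8   79. ] topface n 0 
side 291
[[ 330  159  236  529 -312  122]
 [ 329  159  138  531 -311  122]
 [ 328  158   96  531 -309  125]
 [ 327  158   88  533 -307  125]
 [ 328  155  110  535 -312  128]
 [ 330  153  239  538 
[... 1927 characters left out ...]
  115]
 [ 340  177  112  588 -313  104]
 [ 337  174  146  590 -306  119]
 [ 340  175  114  592 -313  108]
 [ 337  171  130  593 -305  129]
 [ 342  174  103  596 -317  102]
 [ 341  173  103  597 -315  104]
 [ 342  172  105  600 -317  102]
 [ 340  172  117  601 -313   97]
 [ 342  171  103  603 -317  100]
 [ 342  169  102  607 -317  101]
 [ 341  168  114  610 -315   98]
 [ 340  160  150  612 -310  144]
 [ 341  167  117  614 -315   94]
 [ 339  159  148  617 -309  137]
 [ 339  158  145  620 -309  135]
 [ 343  163  104  624 -319   92]
 [ 340  156  143  628 -311  122]
 [ 339  155  141  633 -309  117]
 [ 340  154  139  637 -312  112]
 [ 340  153  137  641 -312  106]
 [ 341  152  125  649 -315   92]]
```

Run:
```python
from h import *
def cloud(n):
    s=np.load(n+'0.npz');T=s['view'];v,u=np.mgrid[0:400,0:640];z=s['z_map']
    P=np.stack([(u-s['cx'])/s['fx']*z,(v-s['cy'])/s['fy']*z,z],-1)
    Q=(P-T[:3,3])@T[:3,:3]; Q[z<=0]=np.nan; return s,Q
C=[]
for n in('top','side'):
    s,Q=cloud(n); C.append(Q.reshape(-1,3))
C=np.vstack(C);C=C[~np.isnan(C[:,0])]
print('max height grid (rows x 150..850 step50, cols y 500..-600 step 50)')
print('y   ',list(range(475,-600,-50)))
for x in range(100,850,50):
    r=[]
    for y in range(450,-600,-50):
        m=(C[:,0]>=x)&(C[:,0]<x+50)&(C[:,1]>=y)&(C[:,1]<y+50)
        r.append(int(C[m,2].max()) if m.any() else -999)
    print(x+25,r)
o=np.array([561.2,-385.9,0]);a=np.radians(-6.5);R=np.array([[np.cos(a),np.sin(a),0],[-np.sin(a),np.cos(a),0],[0,0,1]])
for n in('top','side'):
    s,Q=cloud(n);L=(Q-o)@R.T; g=s['frame'].max(2)
    m=(abs(L[...,1]-72)<6)&(L[...,2]>84)&(L[...,0]<60)&(L[...,0]>-60)&(g<(118 if n=='top' else 120))
    p=L[m]; print(n,len(p),'y',np.median(p[:,1]))
    q=p[:,[0,2]].astype(np.float32)
    vx,vz,x0,z0=cv2.fitLine(q,cv2.DIST_HUBER,0,.01,.01).ravel(); th=np.arctan2(-vz,vx) if vx>0 else np.arctan2(vz,-vx)
    print('angle',th,'z at hinge x=98:',z0+(98-x0)*vz/vx,'xmin',p[:,0].min(),p[p[:,0].argmin()])
    # lid
    m=(abs(L[...,1])<55)&(abs(L[...,2]-75)<5)&(g>150)&(L[...,0]>-40)&(L[...,0]<90)&(abs(L[...,2]-75)<6); p=L[m]
    c=np.linalg.lstsq(np.c_[p[:,0],p[:,1],np.ones(len(p))],p[:,2],rcond=None)[0]; print('lid plane',c,len(p))
    m=(L[...,2]>105)&(L[...,2]<118)&(abs(L[...,1])<20)&(L[...,0]<20)&(L[...,0]>-50); print('tab',L[m].min(0),L[m].max(0),m.sum())
```

```text
max height grid (rows x 150..850 step50, cols y 500..-600 step 50)
y    [475, 425, 375, 325, 275, 225, 175, 125, 75, 25, -25, -75, -125, -175, -225, -275, -325, -375, -425, -475, -525, -575]
125 [-780, -788, -788, -784, -783, -785, 3, 5, 6, 5, 6, 5, 51, 51, 55, 42, 47, 48, 48, 49, 39]
175 [-789, -785, -781, -788, -788, -788, -1, 2, 3, 0, 1, 1, 53, 54, 57, 38, 37, 35, 48, 47, 39]
225 [-788, -781, -784, -785, -785, -779, -785, -787, -783, -785, -784, -787, 51, 51, 60, 54, 55, 55, 54, 55, 56]
275 [-784, -789, -786, -778, -788, -784, -785, -782, -786, -784, -788, -783, -789, -781, -702, -786, -787, -784, -787, -787, -784]
325 [-785, -787, 4, 6, 6, 5, 6, 5, 6, 19, 19, 16, 4, 5, 48, 6, 7, 5, 5, 6, 6]
375 [-790, -788, 5, 7, 6, 7, 6, 6, 11, 25, 26, 34, 39, 168, 100, 19, 19, 19, 17, 6, 17]
425 [-999, -999, 5, 6, 24, 26, 23, 18, 15, 7, 5, 37, 37, 169, 123, 8, 65, 68, 70, 67, 17]
475 [-999, -999, 158, 176, 177, 175, 177, 177, 176, 10, 9, 39, 30, 172, 146, 69, 84, 84, 85, 70, 6]
525 [-999, -999, 172, 177, 177, 177, 176, 178, 177, 8, 7, 37, 28, 171, 169, 69, 130, 120, 81, 69, 6]
575 [-999, -999, 
[... 470 characters left out ...]
6, 6, 54, 53, 52]
825 [-999, -999, 173, 176, 177, 177, 178, 176, 177, 6, 370, 380, -199, -198, 382, 365, 6, 19, 55, 54, 54]
top 108 y 73.87224498767627
angle 0.40326625 z at hinge x=98: 72.63971 xmin -37.26851803395266 [-37.26851803  73.43024447 125.17257167]
lid plane [3.08352814e-03 2.71173198e-03 7.48059599e+01] 2713
tab [-24.96808848  -7.83434256 105.75905995] [ -6.13403168   8.59963219 117.81655835] 72
side 84 y 74.40014459204257
angle 0.42763948 z at hinge x=98: 64.83111 xmin -39.22408679791856 [-39.2240868   73.79116555 123.50909294]
lid plane [ 6.93127403e-04 -1.99167518e-03  7.38240820e+01] 2083
tab [-28.63111734  -8.49732777 105.53642776] [ -9.70072655   7.45123691 117.23038876] 78
```

```bash
python3 -m pendant '[0,0,35,0,0, 27,-28,10,0.02,0, 27,-28,10,0.02,0, 27,-28,5,0.02,0, 27,-28,5,0.02,0, 27,-28,0,0.02,0, 27,-28,0,0.02,0, 27,-28,0,0.02,0, 27,-28,0,0,0, 27,-28,0,0,0, 27,-28,0,0,0]'
```

```text
time: 1.02
tool_pos: [418.6, 289.2, 254.8]
tcp_rot: [-179.4, -0.2, 174.9]
ft_force: [0.7, 1.2, -1.1]
finger_gap: 0.2
```

```bash
python3 -m pendant '[3,-37,0,0,0, 3,-37,0,0,0, 3,-37,0,0,0, 3,-37,0,0,0, 3,-37,0,0,0, 3,-37,0,0,0, 3,-37,0,0,0, 3,-37,0,0,0, 2,-37,0,0,0, 2,-37,0,0,0, 2,-37,0,0,0, 2,-37,0,0,0]'
```

```text
time: 2.02
tool_pos: [448.8, -176.9, 248.7]
tcp_rot: [-179.3, -0.5, 174.9]
ft_force: [-0.4, 0.4, -0.2]
finger_gap: -0.2
```

Run:
```python
from h import *
s=sensors.sense();print(s['joint_pos'].round(1),s['tool_pos'].round(1),s['tcp_rot'])
```

```text
[ -26.9  -11.6   98.3   -0.9   93.6 -111.8] [ 448.8 -176.9  248.7] [-179.30293127   -0.54585364  174.87994159]
```

```bash
python3 -m pendant '[4,-36,0,-0.02,0, 4,-36,0,0,0, 4,-36,0,0,0, 4,-36,0,0,0, 4,-36,-10,0,0, 4,-36,-30,0,0, 3,-33,-40,0,0, 0,0,-40,0,0, 0,0,0,0,0]'
python3 - <<'E'
from h import *
snap('side','s1.png');s=snap('top','t1.png')
q=np.load('side1.npz') if 0 else np.load('s1.npz')
a=cv2.resize(q['frame'][80:220,270:430],None,fx=4,fy=4,interpolation=cv2.INTER_CUBIC);cv2.imwrite('pics/s1z.png',a)
print(sensors.sense()['tool_pos'])
E
```

```text
time: 2.77
tool_pos: [469.9, -434.1, 134.1]
tcp_rot: [-179.2, -0.5, 173.2]
ft_force: [-1.6, 1.4, -3.0]
finger_gap: -0.0
[ 472.89103766 -436.11761179  142.90672181]
```

View pics/s1z.png

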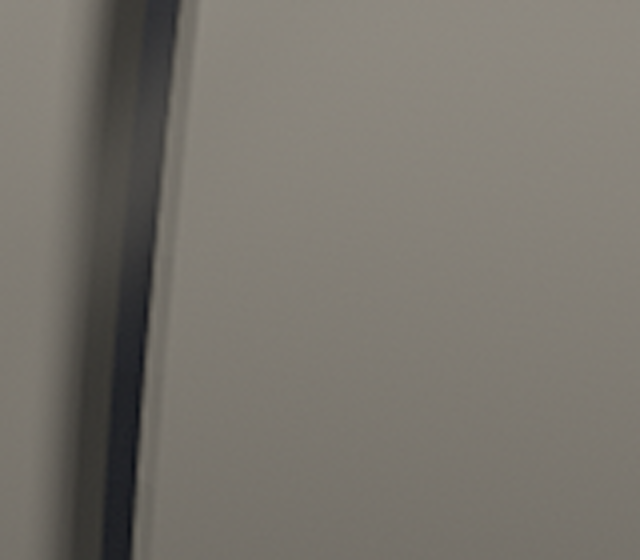

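View pics/t1.png

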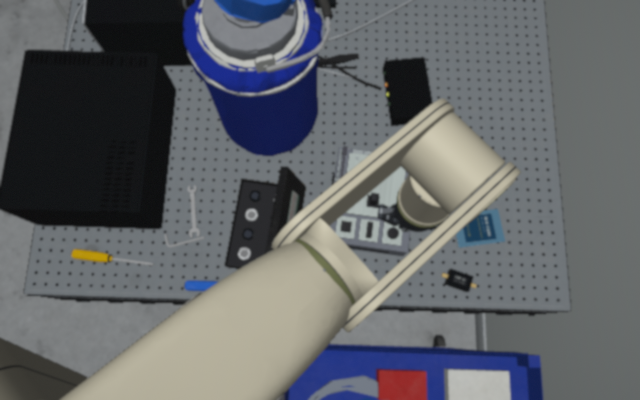

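```bash
python3 -m pendant '[2,10,-20,0,0, 0,0,-15,0,0, 0,0,0,0,0, 0,0,0,0,0]'; python3 -c "
from h import *
print(sensors.sense()['tool_pos'])"
```

```text
time: 3.2
tool_pos: [480.1, -428.3, 119.6]
tcp_rot: [-178.2, 0.6, 173.4]
ft_force: [-0.9, 0.0, 0.4]
finger_gap: -0.1
[ 480.09589141 -428.28538057  119.61398507]
```

```bash
python3 -m pendant '[0,0,0,0,0]'; python3 -m pendant '[-3,2,-15,0,0, 0,0,-10,0,0, 0,0,0,0,0]'
```

```text
time: 3.28
tool_pos: [480.9, -428.6, 121.8]
tcp_rot: [-178.2, 0.7, 173.4]
ft_force: [-0.6, -0.2, -0.2]
finger_gap: -0.2
time: 3.53
tool_pos: [481.1, -429.4, 103.6]
tcp_rot: [-177.8, 1.2, 173.5]
ft_force: [0.1, 0.1, -0.8]
finger_gap: -0.2
```

```bash
python3 -m pendant '[-5,3,0,0,0, 0,0,0,0,0]';python3 -m pendant '[-2,1,-6,0,0, 0,0,0,0,0]'
```

```text
time: 3.7
tool_pos: [476.3, -426.7, 105.1]
tcp_rot: [-177.7, 1.2, 173.5]
ft_force: [-0.3, -0.7, -0.7]
finger_gap: 0.2
time: 3.87
tool_pos: [474.6, -426.2, 100.3]
tcp_rot: [-177.6, 1.3, 173.5]
ft_force: [-0.2, 0.6, -1.1]
finger_gap: -0.3
```

```bash
python3 -m pendant '[0,0,-8,0,0, 0,0,-8,0,0, 0,0,0,0,0]';python3 -c "
from h import *
print(sensors.sense()['tool_pos'])"
```

```text
time: 4.12
tool_pos: [474.8, -426.8, 83.8]
tcp_rot: [-177.6, 1.4, 173.5]
ft_force: [-0.5, 0.3, -0.2]
finger_gap: 0.0
[ 474.81643399 -426.75954891   83.79286103]
```

```bash
python3 -m pendant '[0,0,-5,0,0, 0,0,-3,0,0]';python3 -m pendant '[0,0,-3,0,0]'
```

```text
time: 4.28
tool_pos: [474.7, -426.6, 74.7]
tcp_rot: [-177.6, 1.4, 173.5]
ft_force: [-0.1, 0.4, -0.2]
finger_gap: 0.0
time: 4.37
tool_pos: [474.7, -426.6, 71.2]
tcp_rot: [-177.6, 1.4, 173.5]
ft_force: [-0.9, -1.1, -0.1]
finger_gap: -0.1
```

Run:
```python
from h import *
print(sensors.sense()['tool_pos'],sensors.sense()['ft_force'])
t=snap('top','t2.png')
cv2.imwrite('pics/t2z.png',cv2.resize(t['frame'][180:260,320:440],None,fx=6,fy=6,interpolation=cv2.INTER_CUBIC))
print(proj(t,[474.7,-426.6,71.2]),sensors.sense())
```

```text
[ 474.67119362 -426.58255065   71.16483923] [-0.92362687 -1.06367328 -0.12474448]
(np.float64(391.94832560016056), np.float64(234.62699373047735)) {'time': 4.4167, 'joint_pos': array([ -45.93146236,   15.67621102,   89.27368833,   -1.02101931,
         72.55829982, -129.12129126]), 'qd': array([ 0.00364718, -0.14900936,  0.22747216, -0.03141402,  0.96196071,
        0.04515904]), 'joint_efforts': array([ 2.34413071e-02, -6.52311659e+01, -5.08804965e+01, -1.24725709e-01,
       -3.99697926e-01, -2.31400903e-03]), 'tool_pos': array([ 474.21904494, -426.09343306,   70.13141962]), 'tcp_rot': array([-177.66339761,    1.30824177,  173.50136745]), 'ft_force': array([-0.84261692,  0.72303765, -1.44294474]), 'wrist_torque': array([-0.02274797,  0.01776604, -0.01401127]), 'finger_gap': 0.17013659893694102}
```

View pics/t2z.png

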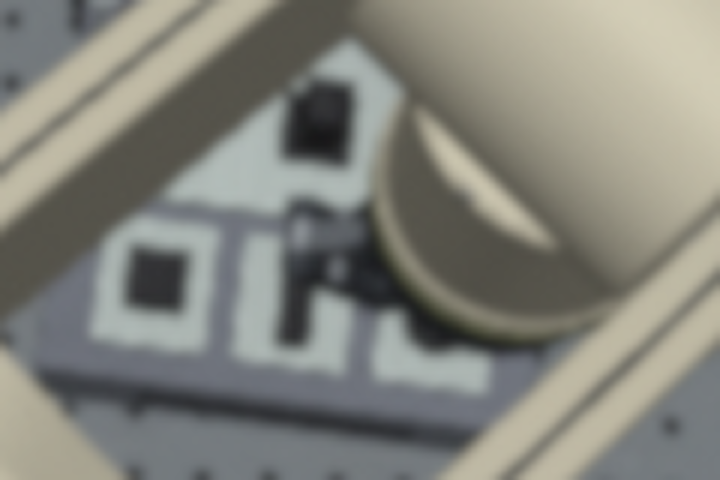

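```bash
python3 -m pendant '[0,0,-2,0,0]';python3 -m pendant '[0,0,-2,0,0]'
```

```text
time: 4.5
tool_pos: [474.3, -426.2, 68.1]
tcp_rot: [-177.7, 1.3, 173.5]
ft_force: [0.7, -0.0, 0.2]
finger_gap: -0.1
time: 4.58
tool_pos: [474.2, -426.1, 65.7]
tcp_rot: [-177.7, 1.3, 173.5]
ft_force: [0.6, 0.2, 0.5]
finger_gap: 0.3
```

Run:
```python
from h import *
t=snap('top','t3.png')
print(sensors.sense()['tool_pos'],sensors.sense()['ft_force'],sensors.sense()['joint_efforts'].round(2))
cv2.imwrite('pics/t3z.png',cv2.resize(t['frame'][200:250,350:420],None,fx=10,fy=10,interpolation=cv2.INTER_CUBIC))
for v in range(206,248,2):
    print(v,[tuple(pt(t,u,v).round().astype(int).tolist())[2] for u in range(360,416,2)])
print(pt(t,392,236),pt(t,392,235),pt(t,376,216))
```

```text
[ 474.09715791 -425.93048347   65.32874914] [ 0.63172366 -0.16702755 -0.54116564] [ 2.000e-02 -6.348e+01 -4.894e+01 -1.200e-01 -3.200e-01 -0.000e+00]
206 [75, 73, 72, 76, 72, 76, 76, 77, 77, 75, 75, 313, 338, 364, 382, 415, 419, 420, 421, 465, 470, 475, 479, 481, 486, 489, 488, 494]
208 [75, 73, 73, 73, 71, 73, 76, 73, 74, 73, 77, 309, 338, 360, 380, 392, 418, 421, 421, 421, 465, 470, 477, 477, 483, 486, 487, 491]
210 [78, 78, 77, 75, 73, 77, 75, 74, 75, 75, 72, 309, 332, 353, 371, 386, 412, 419, 422, 422, 423, 467, 472, 476, 479, 484, 487, 488]
212 [78, 77, 74, 79, 76, 79, 73, 73, 74, 80, 78, 309, 326, 348, 364, 378, 392, 415, 419, 421, 422, 419, 466, 472, 1146, 480, 480, 486]
214 [72, 73, 72, 74, 194, 194, 196, 72, 71, 73, 215, 307, 320, 341, 357, 370, 383, 392, 415, 421, 424, 419, 422, 466, 472, 476, 479, 481]
216 [66, 64, 67, 64, 194, 195, 191, 185, 189, 209, 212, 307, 316, 336, 348, 361, 374, 384, 395, 414, 420, 420, 423, 424, 466, 469, 476, 478]
218 [64, 65, 66, 69, 191, 195, 195, 203, 203, 206, 225, 299, 311, 325, 341, 354, 364, 374, 383, 392, 412, 420, 419, 421, 421, 467, 473
[... 1278 characters left out ...]
9, 73, 66, 65, 70, 70, 68, 71, 73, 79, 69, 239, 243, 250, 249, 246, 247, 241, 0, -1, -2]
240 [68, 65, 67, 70, 72, 72, 70, 69, 67, 63, 61, 69, 71, 70, 69, 67, 72, 72, 66, 67, 68, 65, 65, 65, 64, 1, -1, 541]
242 [64, 66, 64, 62, 64, 64, 62, 66, 64, 67, 64, 68, 71, 71, 70, 70, 69, 68, 71, 72, 73, 65, 64, 64, 67, 541, 542, 540]
244 [63, 61, 64, 64, 65, 64, 64, 65, 67, 62, 66, 69, 64, 63, 64, 63, 68, 65, 68, 68, 65, 62, 69, 61, 543, 540, 541, 542]
246 [57, 61, 60, 66, 64, 61, 65, 65, 63, 64, 67, 67, 63, 66, 64, 66, 66, 63, 65, 60, 66, 67, 63, 543, 543, 543, 541, 540]
[ 438.27194285 -400.67729918  242.9328993 ] [ 439.13832648 -399.96425272  247.70604083] [ 486.55601704 -378.7179929   188.59738708]
```

View pics/t3z.png

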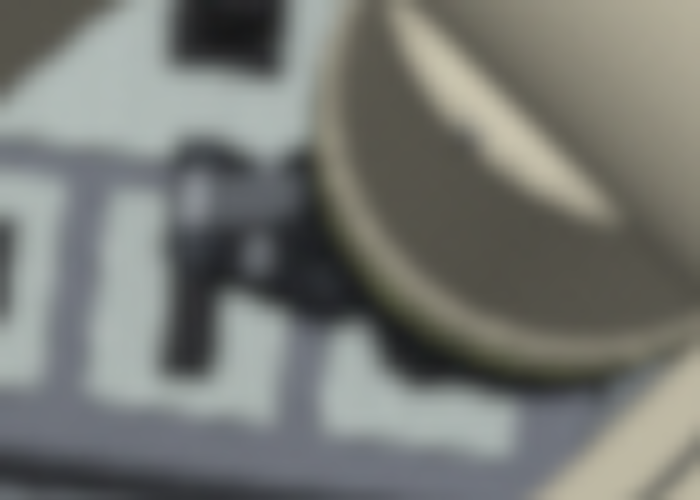

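Run:
```python
from h import *
t=np.load('t3.npz')
for p in [(463,-426,70),(463,-426,79),(463,-426,90),(463,-426,110),(465,-428,74),(465,-428,79),(474,-426,65),(470,-440,79)]: print(p,np.round(proj(t,p),1))
t0=np.load('top0.npz')
for v in range(232,243): print(v,[ (int(t['frame'][v,u].max()),int(t0['frame'][v,u].max()),int(pt(t,u,v)[2])) for u in range(384,402,2)])
```

```text
(463, -426, 70) [391.6 240.2]
(463, -426, 79) [392.3 239.4]
(463, -426, 90) [393.1 238.4]
(463, -426, 110) [394.5 236.7]
(465, -428, 74) [392.8 238.9]
(465, -428, 79) [393.2 238.5]
(474, -426, 65) [391.2 235.5]
(470, -440, 79) [398.9 236.3]
232 [(104, 192, 150), (92, 167, 238), (42, 83, 248), (48, 56, 259), (77, 54, 295), (107, 52, 302), (124, 54, 309), (127, 115, 310), (116, 186, 314)]
233 [(145, 191, 68), (125, 165, 65), (53, 80, 241), (33, 56, 252), (56, 54, 261), (82, 52, 297), (106, 53, 305), (127, 116, 309), (128, 184, 312)]
234 [(168, 190, 69), (147, 168, 70), (68, 85, 233), (33, 56, 245), (39, 54, 257), (58, 52, 263), (81, 56, 297), (108, 125, 298), (120, 185, 308)]
235 [(176, 191, 71), (160, 175, 72), (86, 96, 77), (38, 55, 239), (31, 54, 247), (39, 53, 258), (58, 65, 263), (82, 140, 294), (98, 186, 298)]
236 [(179, 193, 67), (169, 183, 68), (108, 118, 79), (54, 63, 107), (35, 54, 242), (32, 55, 248), (41, 86, 253), (57, 161, 260), (72, 186, 289)]
237 [(180, 195, 69), (175, 190, 68), (139, 150, 69), (84, 91, 81), (54, 65, 235), (53, 73, 242), (49, 120, 247), (44, 179, 251), (50, 188, 255)]
238 [(182, 197, 70), (179, 194, 68), (165, 179, 71), (125, 135, 73), (96, 106, 79), (100, 116, 68), (93, 156, 239), (70, 190, 242), (54, 188, 250)]
239 [(183, 198, 68), (181, 196, 64), (179, 193, 72), (159, 172, 68), (144, 156, 69), (146, 161, 67), (141, 182, 69), (117, 195, 233), (95, 187, 239)]
240 [(183, 199, 71), (182, 196, 69), (184, 198, 69), (176, 191, 66), (172, 185, 72), (173, 188, 71), (170, 193, 66), (156, 197, 67), (140, 187, 68)]
241 [(182, 196, 70), (182, 196, 68), (183, 198, 69), (181, 196, 67), (181, 195, 68), (181, 196, 69), (180, 196, 67), (176, 196, 71), (165, 187, 68)]
242 [(172, 186, 70), (173, 187, 71), (175, 190, 70), (178, 193, 70), (181, 196, 69), (181, 196, 68), (181, 196, 70), (181, 196, 71), (169, 184, 72)]
```

```bash
python3 -m pendant '[0,0,-2,0,0]';python3 -m pendant '[0,0,-2,0,0]'
```

```text
time: 4.72
tool_pos: [474.4, -426.2, 63.7]
tcp_rot: [-177.7, 1.3, 173.5]
ft_force: [0.7, 1.3, -0.3]
finger_gap: -0.2
time: 4.8
tool_pos: [474.4, -426.3, 61.6]
tcp_rot: [-177.7, 1.3, 173.5]
ft_force: [0.4, 0.7, 0.1]
finger_gap: 0.2
```

```bash
python3 -m pendant '[0,0,-2,0,0]';python3 -m pendant '[0,0,-2,0,0]';python3 -m pendant '[0,0,0,0,0]'
python3 - <<'E'
from h import *
t=snap('top','t4.png')
cv2.imwrite('pics/t4z.png',cv2.resize(t['frame'][200:250,350:420],None,fx=10,fy=10,interpolation=cv2.INTER_CUBIC))
s=snap('side','s4.png')
e=sensors.sense();print(e['tool_pos'],e['ft_force'],e['wrist_torque'])
E
```

```text
time: 4.88
tool_pos: [474.6, -426.4, 59.7]
tcp_rot: [-177.6, 1.3, 173.5]
ft_force: [0.4, -0.2, 0.2]
finger_gap: 0.1
time: 4.97
tool_pos: [474.6, -426.4, 57.6]
tcp_rot: [-177.6, 1.4, 173.5]
ft_force: [-0.4, 0.1, -0.0]
finger_gap: -0.0
time: 5.05
tool_pos: [474.4, -426.2, 57.0]
tcp_rot: [-177.6, 1.3, 173.5]
ft_force: [-0.2, 0.7, 0.5]
finger_gap: -0.1
[ 474.5477345  -426.40488893   57.41955361] [ 0.13051371 -0.29058174  0.31705411] [0.03533892 0.05666239 0.01490726]
```

View pics/t4z.png

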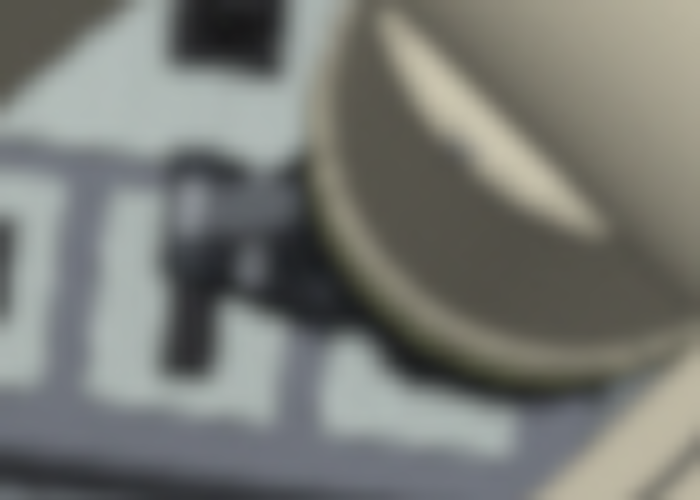

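View pics/s4.png

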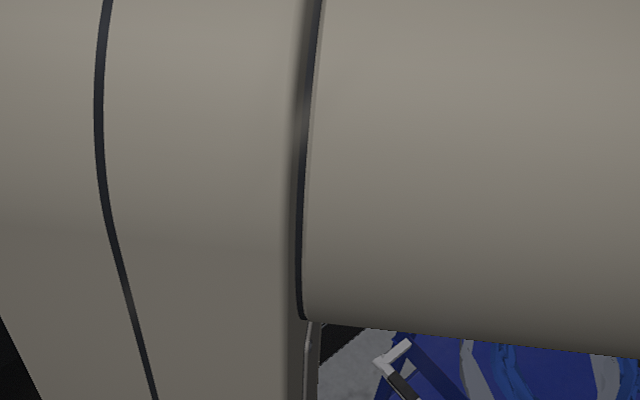

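Run:
```python
from h import *
for f in('t1','t2','t3','t4'):
    t=np.load(f+'.npz')
    P=np.array([pt(t,u,v) for v in range(212,228) for u in range(364,384)])
    z=P[(P[:,2]>186)&(P[:,2]<200)] if f!='t1' else P
    p=[pt(t,u,v)[2] for v,u in[(216,370),(218,370),(220,370),(222,370),(224,370),(220,374)]]
    print(f,np.round(p), P[(P[:,2]>150)&(P[:,2]<240)].mean(0).round(1))
    # dark coupler and ring
    print([int(pt(t,u,v)[2]) for v,u in[(236,396),(237,397),(225,400),(230,395),(215,390)]])
```

```text
t1 [64. 65. 71. 77. 81. 69.] [nan nan nan]
[78, 72, 1146, 80, 261]
t2 [198. 198. 196. 197. 199. 206.] [ 475.6 -373.6  200.5]
[253, 246, 356, 314, 362]
t3 [195. 195. 195. 193. 193. 202.] [ 475.5 -372.9  196.1]
[253, 251, 360, 313, 367]
t4 [188. 186. 189. 189. 183. 193.] [ 475.9 -372.6  189.6]
[282, 250, 360, 313, 368]<stdin>:7: RuntimeWarning: Mean of empty slice.
  ret = um.true_divide(
```

```bash
for i in 1 2; do :; done; python3 -m pendant '[0,0,-2,0,0]';python3 -m pendant '[0,0,-2,0,0]';python3 -m pendant '[0,0,-2,0,0]'
```

```text
time: 5.23
tool_pos: [474.9, -426.7, 56.0]
tcp_rot: [-177.6, 1.4, 173.5]
ft_force: [-0.2, 0.1, -0.2]
finger_gap: 0.0
time: 5.32
tool_pos: [475.0, -426.8, 54.1]
tcp_rot: [-177.6, 1.4, 173.5]
ft_force: [0.5, 0.1, -0.3]
finger_gap: -0.1
time: 5.4
tool_pos: [475.1, -426.9, 52.0]
tcp_rot: [-177.6, 1.4, 173.5]
ft_force: [-0.2, -0.3, 0.4]
finger_gap: 0.3
```

```bash
python3 -m pendant '[0,0,-2,0,0]';python3 -m pendant '[0,0,-2,0,0]';python3 -m pendant '[0,0,-2,0,0]'
```

```text
time: 5.48
tool_pos: [475.1, -427.0, 49.9]
tcp_rot: [-177.6, 1.4, 173.5]
ft_force: [0.7, 0.5, 0.3]
finger_gap: -0.1
time: 5.57
tool_pos: [475.1, -427.0, 47.6]
tcp_rot: [-177.6, 1.4, 173.5]
ft_force: [0.1, -0.4, -0.1]
finger_gap: 0.0
time: 5.65
tool_pos: [475.1, -426.9, 45.4]
tcp_rot: [-177.6, 1.4, 173.5]
ft_force: [-0.6, 0.1, -0.4]
finger_gap: -0.1
```

Run:
```python
from h import *
t=snap('top','t5.png')
cv2.imwrite('pics/t5z.png',cv2.resize(t['frame'][190:260,330:430],None,fx=8,fy=8,interpolation=cv2.INTER_CUBIC))
for v in range(212,244,2):
    print(v,[int(pt(t,u,v)[2]) for u in range(360,404,2)])
```

```text
212 [75, 72, 76, 76, 77, 74, 76, 72, 75, 74, 290, 305, 331, 352, 368, 394, 398, 401, 401, 442, 453, 456]
214 [77, 74, 72, 75, 74, 74, 75, 77, 74, 68, 287, 302, 325, 345, 361, 372, 397, 397, 399, 399, 441, 451]
216 [63, 65, 64, 167, 176, 174, 171, 71, 74, 193, 286, 297, 319, 338, 351, 364, 377, 398, 400, 398, 401, 443]
218 [68, 66, 67, 171, 174, 173, 168, 167, 164, 190, 275, 288, 314, 332, 343, 357, 366, 376, 398, 401, 401, 403]
220 [66, 70, 72, 173, 174, 171, 174, 183, 185, 187, 268, 289, 303, 316, 335, 345, 358, 367, 376, 396, 397, 400]
222 [67, 66, 72, 171, 172, 174, 179, 182, 187, 191, 225, 287, 292, 310, 321, 338, 346, 359, 365, 373, 393, 398]
224 [68, 68, 73, 171, 175, 169, 172, 175, 191, 198, 221, 274, 288, 300, 315, 325, 334, 342, 353, 362, 369, 376]
226 [70, 69, 69, 174, 171, 173, 169, 166, 152, 193, 212, 237, 285, 289, 300, 313, 325, 335, 340, 349, 356, 360]
228 [70, 70, 71, 162, 169, 165, 163, 166, 156, 147, 137, 227, 270, 284, 290, 299, 313, 322, 331, 336, 342, 348]
230 [69, 71, 70, 78, 78, 79, 148, 153, 155, 1146, 147, 213, 233, 278, 288, 290, 299, 307, 318, 324, 329, 334]
232 [66, 71, 69, 79, 81, 77, 73, 71, 135, 141, 140, 140, 219, 235, 275, 287, 288, 293, 300, 307, 315, 315]
234 [70, 67, 67, 76, 78, 79, 68, 67, 73, 64, 65, 131, 68, 223, 235, 272, 281, 288, 291, 294, 296, 304]
236 [66, 68, 69, 76, 79, 79, 71, 69, 70, 63, 67, 65, 69, 70, 225, 231, 242, 275, 278, 288, 289, 290]
238 [70, 64, 74, 69, 67, 67, 70, 70, 69, 61, 63, 72, 68, 70, 72, 216, 224, 230, 238, 268, 274, 275]
240 [63, 62, 65, 67, 67, 70, 67, 73, 66, 64, 63, 71, 68, 74, 67, 68, 71, 215, 220, 222, 225, 227]
242 [63, 64, 60, 64, 65, 67, 65, 68, 64, 60, 63, 69, 69, 71, 70, 69, 70, 69, 71, 69, 67, 61]
```

View pics/t5z.png

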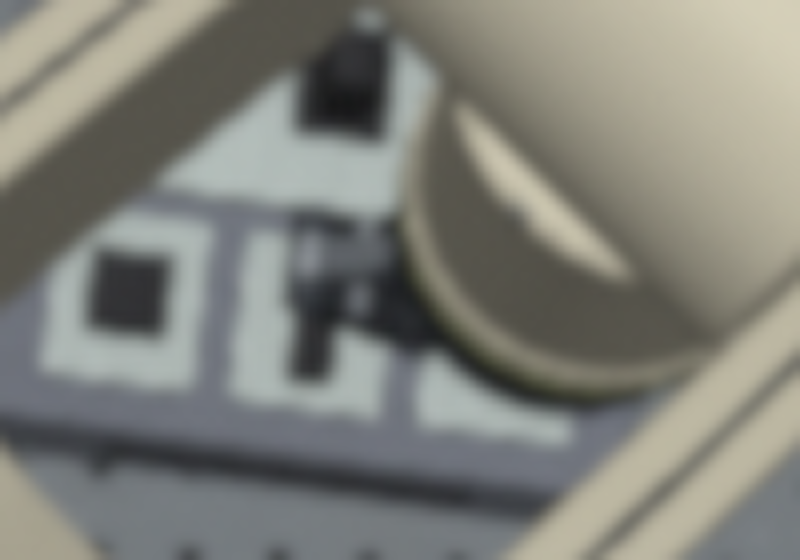

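```bash
python3 -m pendant '[0,0,-2,0,0]';python3 -m pendant '[0,0,-2,0,0]';python3 -m pendant '[0,0,-2,0,0]';  python3 -c "
from h import *
e=sensors.sense();print(e['joint_pos'].round(2),e['wrist_torque'],e['tcp_rot'])"
```

```text
time: 5.78
tool_pos: [475.0, -426.8, 42.9]
tcp_rot: [-177.6, 1.4, 173.5]
ft_force: [0.8, -0.3, 0.6]
finger_gap: -0.2
time: 5.87
tool_pos: [475.0, -426.9, 40.8]
tcp_rot: [-177.6, 1.4, 173.5]
ft_force: [-2.1, 0.4, 3.3]
finger_gap: -0.2
time: 5.95
tool_pos: [475.0, -426.9, 39.0]
tcp_rot: [-177.6, 1.4, 173.5]
ft_force: [-1.5, 1.2, 4.3]
finger_gap: 0.3
[ -45.93   17.6    90.44   -1.04   69.34 -129.06] [0.2682248  0.29942681 0.0106791 ] [-177.57934474    1.40781858  173.50885319]
```

Run:
```python
from h import *
a=[sensors.sense()]
t=snap('top','t6.png')
e=sensors.sense();print(e['tool_pos'],e['ft_force'],e['wrist_torque'])
cv2.imwrite('pics/t6.png',t['frame'])
cv2.imwrite('pics/t6z.png',cv2.resize(t['frame'][130:260,320:440],None,fx=6,fy=4.6,interpolation=cv2.INTER_CUBIC))
for v in range(224,246,2):
    print(v,[int(pt(t,u,v)[2]) for u in range(360,404,2)])
```

```text
[ 474.9605041  -426.81158518   38.54624015] [-0.15166048 -0.03340274  3.22360413] [ 0.02691786  0.00920621 -0.00177886]
224 [66, 69, 67, 165, 167, 172, 176, 179, 186, 194, 220, 280, 287, 299, 316, 327, 338, 346, 355, 360, 367, 388]
226 [68, 72, 71, 168, 167, 164, 157, 157, 183, 191, 213, 269, 279, 290, 303, 316, 324, 335, 344, 351, 360, 364]
228 [72, 68, 158, 163, 167, 163, 160, 157, 152, 143, 204, 227, 275, 284, 294, 303, 317, 325, 332, 336, 343, 348]
230 [71, 70, 67, 75, 79, 147, 151, 151, 148, 144, 131, 216, 265, 277, 282, 291, 302, 312, 315, 323, 332, 336]
232 [72, 69, 67, 77, 79, 80, 69, 132, 133, 134, 138, 208, 222, 266, 278, 283, 287, 297, 303, 311, 317, 318]
234 [69, 72, 73, 78, 79, 78, 67, 68, 68, 63, 126, 127, 211, 224, 263, 269, 282, 285, 286, 294, 299, 306]
236 [68, 68, 70, 81, 78, 78, 66, 68, 69, 63, 61, 69, 68, 210, 222, 232, 269, 272, 281, 283, 284, 286]
238 [73, 67, 67, 68, 71, 72, 71, 71, 67, 63, 65, 69, 69, 69, 206, 214, 226, 235, 266, 269, 270, 280]
240 [67, 65, 63, 70, 69, 71, 69, 74, 68, 65, 61, 71, 74, 66, 69, 68, 206, 216, 220, 224, 223, 228]
242 [65, 63, 67, 65, 63, 65, 64, 62, 66, 64, 65, 70, 72, 69, 71, 70, 72, 69, 67, 65, 68, 61]
244 [65, 69, 67, 63, 65, 60, 65, 63, 65, 66, 65, 63, 66, 65, 66, 64, 67, 69, 71, 68, 73, 64]
```

View pics/t6z.png

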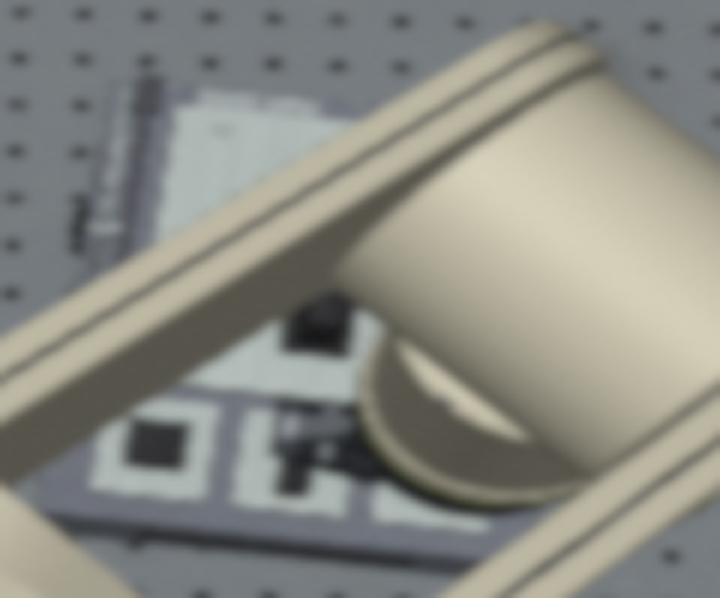

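```bash
python3 -m pendant '[0,0,-2,0,0]';python3 -m pendant '[0,0,-2,0,0]';python3 -m pendant '[0,0,-2,0,0]'
```

```text
time: 6.08
tool_pos: [475.2, -427.0, 37.2]
tcp_rot: [-177.6, 1.4, 173.5]
ft_force: [-4.7, 4.8, 22.8]
finger_gap: 0.1
time: 6.17
tool_pos: [475.2, -427.1, 37.1]
tcp_rot: [-177.6, 1.4, 173.5]
ft_force: [-10.2, 11.1, 26.9]
finger_gap: 0.1
time: 6.25
tool_pos: [475.3, -427.1, 37.3]
tcp_rot: [-177.5, 1.4, 173.5]
ft_force: [-9.2, 9.2, 18.6]
finger_gap: -0.0
```

```bash
python3 -m pendant '[0,0,10,0,0, 0,0,15,0,0, 0,0,5,0,0]'; python3 -m pendant '[2,40,0,0,0, 5,40,0,0,0, 3,18,0,0,0, 0,0,0,0,0]'
```

```text
time: 6.5
tool_pos: [474.8, -426.6, 67.7]
tcp_rot: [-177.6, 1.4, 173.5]
ft_force: [0.6, -1.3, -0.3]
finger_gap: -0.1
time: 6.83
tool_pos: [485.2, -328.6, 68.7]
tcp_rot: [-177.4, 1.6, 173.3]
ft_force: [0.2, -0.6, -1.2]
finger_gap: -0.3
```

Run:
```python
from h import *
t=snap('top','t7.png')
cv2.imwrite('pics/t7z.png',cv2.resize(t['frame'][130:260,320:440],None,fx=6,fy=4.6,interpolation=cv2.INTER_CUBIC))
e=sensors.sense();print(e['tool_pos'],e['ft_force'])
for v in range(212,246,2):
    print(v,[int(pt(t,u,v)[2]) for u in range(336,404,2)])
```

```text
[ 485.00518952 -329.84675656   68.75400224] [-0.22315407 -0.47475804 -0.3441604 ]
212 [394, 416, 419, 421, 469, 473, 479, 481, 486, 489, 490, 533, 535, 534, 535, 535, 535, 535, 534, 531, 532, 512, 502, 493, 460, 74, 75, 74, 75, 74, 75, 76, 77, 67]
214 [379, 387, 393, 398, 399, 468, 475, 479, 481, 486, 536, 534, 535, 537, 536, 534, 535, 533, 534, 532, 515, 499, 494, 469, 73, 71, 72, 78, 76, 71, 76, 74, 74, 62]
216 [365, 373, 379, 382, 384, 388, 460, 474, 477, 537, 536, 536, 536, 535, 535, 534, 534, 534, 533, 522, 497, 493, 474, 441, 74, 75, 75, 74, 76, 72, 75, 75, 74, 64]
218 [350, 358, 363, 366, 370, 373, 376, 375, 540, 535, 538, 536, 539, 538, 537, 537, 534, 533, 526, 499, 495, 475, 447, 62, 69, 72, 74, 76, 71, 73, 73, 73, 64, 63]
220 [333, 342, 347, 354, 359, 357, 358, 540, 539, 537, 538, 537, 539, 538, 537, 536, 536, 530, 504, 493, 485, 451, 60, 67, 62, 67, 60, 64, 65, 62, 61, 67, 63, 61]
222 [315, 325, 327, 334, 337, 342, 538, 540, 539, 540, 538, 537, 538, 534, 536, 538, 535, 510, 485, 482, 458, 198, 64, 63, 72, 69, 70, 64, 65, 69, 64, 63, 67, 63]
224 [310, 312, 316, 320, 322, 32
[... 989 characters left out ...]
8, 457, 71, 79, 77, 76, 68, 71, 70, 63, 63, 69, 70, 72, 75, 77, 79, 76, 78, 72, 68, 64]
238 [547, 546, 546, 546, 548, 542, 545, 545, 544, 542, 523, 494, 465, 71, 68, 69, 69, 69, 68, 73, 67, 67, 66, 68, 66, 68, 73, 72, 74, 66, 70, 72, 67, 61]
240 [546, 547, 546, 545, 546, 546, 547, 544, 544, 526, 500, 472, 443, 65, 62, 68, 70, 67, 74, 67, 67, 65, 65, 70, 70, 66, 70, 71, 70, 72, 71, 68, 71, 63]
242 [548, 548, 549, 549, 548, 546, 547, 546, 529, 506, 477, 447, 68, 65, 60, 62, 67, 64, 63, 58, 68, 66, 63, 72, 65, 71, 70, 70, 71, 73, 69, 71, 72, 65]
244 [550, 548, 547, 548, 546, 547, 546, 534, 512, 482, 452, 64, 63, 61, 63, 62, 64, 65, 65, 67, 64, 65, 67, 63, 72, 60, 67, 65, 66, 69, 68, 70, 68, 64]
```

View pics/t7z.png

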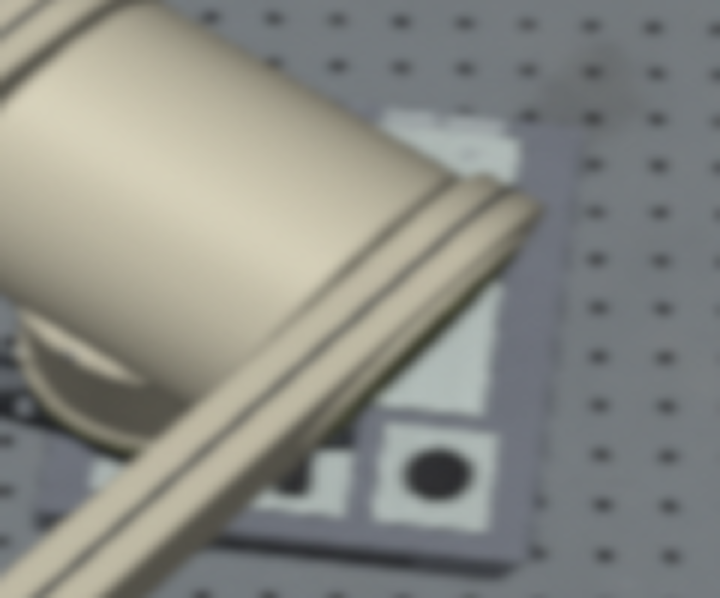

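```bash
python3 -m pendant '[1,2,-10,0,0, 0,0,-8,0,0, 0,0,-5,0,0]'; python3 -m pendant '[0,0,-4,0,0]'; python3 -m pendant '[0,0,-3,0,0]'
```

```text
time: 7.13
tool_pos: [487.1, -330.5, 45.3]
tcp_rot: [-177.2, 1.7, 173.3]
ft_force: [-0.1, 0.6, -0.3]
finger_gap: 0.0
time: 7.22
tool_pos: [486.5, -331.0, 39.9]
tcp_rot: [-177.3, 1.7, 173.2]
ft_force: [0.6, 1.8, 3.1]
finger_gap: -0.2
time: 7.3
tool_pos: [486.6, -331.3, 36.8]
tcp_rot: [-177.3, 1.7, 173.2]
ft_force: [-12.7, 16.4, 46.9]
finger_gap: -0.0
```

```bash
python3 -m pendant '[0,0,5,0,0, 0,0,15,0,0, 0,0,10,0,0, 0,0,0,0,0]'; python3 -m pendant '[-2,-23,0,0,0, -3,-23,0,0,0, 0,0,0,0,0, 0,0,0,0,0]'
```

```text
time: 7.63
tool_pos: [485.6, -333.2, 66.3]
tcp_rot: [-177.4, 1.6, 173.0]
ft_force: [0.3, 0.1, -0.1]
finger_gap: -0.2
time: 7.97
tool_pos: [480.1, -381.6, 65.0]
tcp_rot: [-177.4, 1.6, 173.0]
ft_force: [-0.6, -0.0, 0.4]
finger_gap: 0.3
```

```bash
python3 -m pendant '[1,5,0,0,0, 0,0,0,0,0]'; python3 -m pendant '[0,0,-10,0,0, 0,0,-8,0,0, 0,0,0,0,0]'
```

```text
time: 8.13
tool_pos: [480.3, -375.9, 63.6]
tcp_rot: [-177.4, 1.5, 172.9]
ft_force: [0.3, 0.8, -0.3]
finger_gap: 0.3
time: 8.38
tool_pos: [480.6, -373.6, 43.4]
tcp_rot: [-177.5, 1.5, 173.0]
ft_force: [0.1, 0.7, 0.4]
finger_gap: -0.2
```

```bash
python3 -m pendant '[0,-3,0,0,0]'; python3 -m pendant '[0,0,-3,0,0]'; python3 -m pendant '[0,0,-2,0,0]'; python3 -m pendant '[0,0,-2,0,0]'
```

```text
time: 8.47
tool_pos: [480.3, -375.3, 42.3]
tcp_rot: [-177.5, 1.4, 173.1]
ft_force: [-0.7, 1.6, 3.0]
finger_gap: 0.1
time: 8.55
tool_pos: [480.4, -375.6, 39.5]
tcp_rot: [-177.5, 1.4, 173.1]
ft_force: [-1.8, -2.1, 3.6]
finger_gap: 0.2
time: 8.63
tool_pos: [480.5, -375.8, 37.4]
tcp_rot: [-177.5, 1.4, 173.1]
ft_force: [-1.6, 2.1, 5.8]
finger_gap: -0.8
time: 8.72
tool_pos: [480.6, -375.9, 37.0]
tcp_rot: [-177.5, 1.4, 173.1]
ft_force: [-11.4, 11.3, 28.5]
finger_gap: 0.2
```

```bash
python3 -m pendant '[0,0,5,0,0, 0,0,20,0,0, 0,0,25,0,45, 0,0,10,0,45, 0,0,0,0,45]'; python3 -m pendant '[21,-3,0,0,45, 21,-3,0,0,45, 21,-2,0,0,45, 0,0,0,0,45, 0,0,0,0,45]'
```

```text
time: 9.13
tool_pos: [480.2, -375.6, 98.8]
tcp_rot: [-177.5, 1.4, 173.1]
ft_force: [0.3, 0.2, 0.1]
finger_gap: 35.6
time: 9.55
tool_pos: [544.4, -383.8, 94.7]
tcp_rot: [-177.5, 1.3, 173.0]
ft_force: [0.5, 0.2, -1.4]
finger_gap: 44.9
```

Run:
```python
from h import *
t=snap('top','t8.png');s=snap('side','s8.png')
cv2.imwrite('pics/t8z.png',cv2.resize(t['frame'][130:260,320:440],None,fx=6,fy=4.6,interpolation=cv2.INTER_CUBIC))
e=sensors.sense();print(e['tool_pos'],e['ft_force'])
```

```text
[ 543.62329342 -383.52445862   94.64713864] [-0.29133191  0.1254766  -0.47704744]
```

View pics/t8z.png

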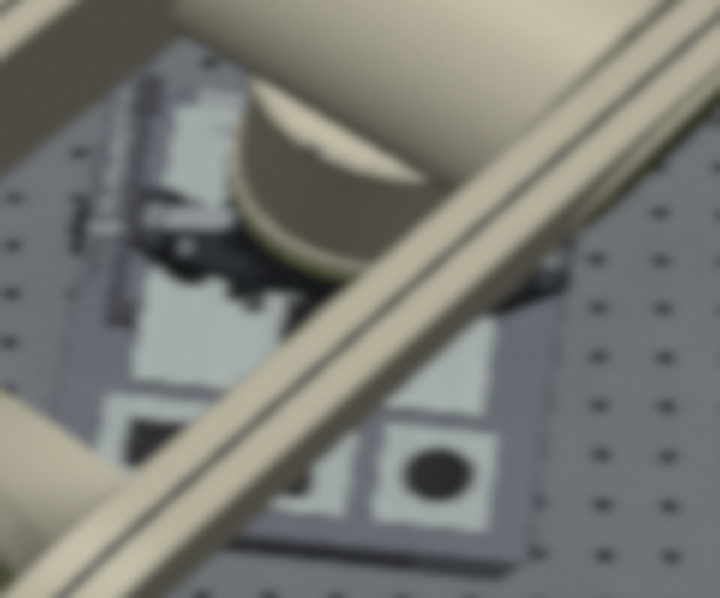

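View pics/s8.png

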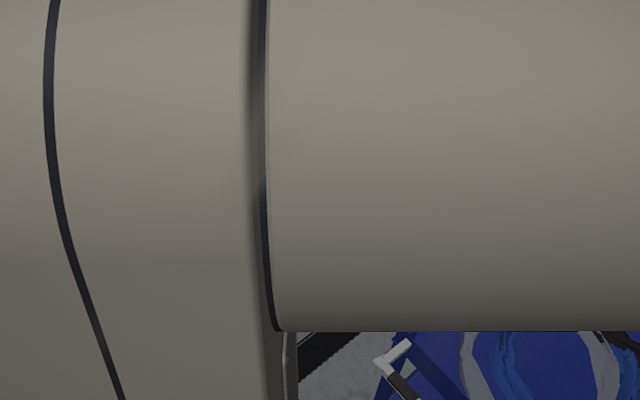

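```bash
python3 -m pendant '[0,0,-12,0,45, 0,0,-10,0,45, 0,0,-5,0,45]'; python3 -m pendant '[0,0,-10,0,45, 0,0,-5,0,45, 0,0,0,0,45]'
```

```text
time: 9.9
tool_pos: [542.3, -384.1, 66.2]
tcp_rot: [-177.5, 1.4, 172.9]
ft_force: [0.3, -0.1, 0.5]
finger_gap: 45.1
time: 10.15
tool_pos: [539.4, -382.8, 46.0]
tcp_rot: [-177.7, 1.1, 172.8]
ft_force: [0.3, -0.3, -0.4]
finger_gap: 45.3
```

```bash
python3 -m pendant '[4,-1,0,0,45, 0,0,0,0,45]'; python3 -m pendant '[0,0,0,0,8, 0,0,0,0,8, 0,0,0,0,8, 0,0,0,0,8]' 50
```

```text
time: 10.32
tool_pos: [542.8, -383.5, 44.9]
tcp_rot: [-177.7, 1.0, 172.8]
ft_force: [0.2, 0.0, 0.1]
finger_gap: 44.7
time: 10.65
tool_pos: [543.3, -386.4, 46.5]
tcp_rot: [-177.5, 1.1, 172.8]
ft_force: [2.4, 1.7, -4.7]
finger_gap: 15.5
```

```bash
python3 -m pendant '[1.6,-0.2,5.4,0,8, 2,-0.2,5.2,0,8, 2.2,-0.2,5.2,0,8, 2.5,-0.3,5.1,0,8, 0,0,0,0,8]'
python3 - <<'E'
from h import *
t=snap('top','t9.png')
e=sensors.sense();print(e['tool_pos'],e['ft_force'],e['finger_gap'],e['tcp_rot'])
cv2.imwrite('pics/t9z.png',cv2.resize(t['frame'][130:260,320:440],None,fx=6,fy=4.6,interpolation=cv2.INTER_CUBIC))
E
```

```text
time: 11.07
tool_pos: [548.8, -386.7, 63.2]
tcp_rot: [-177.7, 0.8, 172.7]
ft_force: [1.8, -3.9, -6.8]
finger_gap: 15.7
[ 548.60638952 -386.62408868   62.674667  ] [ 0.52683363 -3.69975364 -4.61648086] 15.6343583803701 [-177.70750076    0.75849963  172.70466009]
```

View pics/t9z.png

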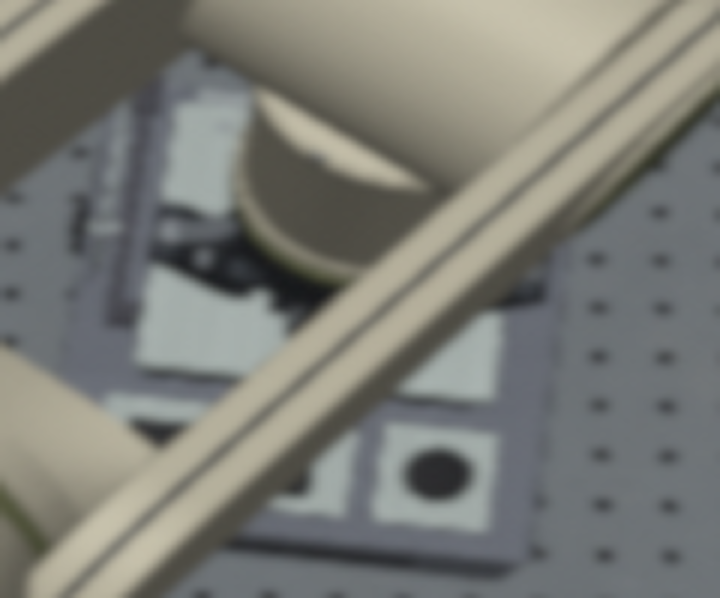

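```bash
cat > m.py <<'E'
from h import *
o=np.array([561.2,-385.9,0]);a=np.radians(-6.5);R=np.array([[np.cos(a),np.sin(a),0],[-np.sin(a),np.cos(a),0],[0,0,1]])
def L_of(s):
    T=s['view'];v,u=np.mgrid[0:400,0:640];z=s['z_map']
    P=np.stack([(u-s['cx'])/s['fx']*z,(v-s['cy'])/s['fy']*z,z],-1)
    Q=(P-T[:3,3])@T[:3,:3]; return (Q-o)@R.T
def fit(p,g=None):
    q=p[:,[0,2]].astype(np.float32)
    vx,vz,x0,z0=[float(k) for k in cv2.fitLine(q,cv2.DIST_HUBER,0,.01,.01).ravel()]
    return np.arctan(-vz/vx), z0+(91-x0)*vz/vx
def lid(s,th0=0.16):
    L=L_of(s);g=s['frame'].max(2)
    pred=75+(91-L[...,0])*np.tan(th0)
    m=(abs(L[...,1])<58)&(abs(L[...,2]-pred)<9)&(g>150)&(L[...,0]>-45)&(L[...,0]<85)
    p=L[m]; print('lid n',m.sum(),'angle,z@hinge',fit(p),'xrange',p[:,0].min(),p[:,0].max())
    for lo,hi in((-50,-20),(-20,20),(20,50),(50,90)):
        k=p[(p[:,0]>lo)&(p[:,0]<hi)]
        if len(k)>5: print('  x',k[:,0].mean().round(1),'z',np.median(k[:,2]).round(1),'th',np.arctan2(np.median(k[:,2])-75,91-k[:,0].mean()).round(3),len(k))
def arm(s,thr=118):
    L=L_of(s);g=s['frame'].max(2)
    pred=74+(91-L[...,0])*np.tan(.41)
    m=(abs(L[...,1]-73.5)<4.5)&(abs(L[...,2]-pred)<9)&(L[...,0]<60)&(L[...,0]>-45)&(g<thr)
    p=L[m]; print('arm n',m.sum(),fit(p))
    for lo,hi in((-50,-20),(-20,20),(20,60)):
        k=p[(p[:,0]>lo)&(p[:,0]<hi)]
        if len(k)>5: print('  x',k[:,0].mean().round(1),'z',np.median(k[:,2]).round(1),'th',np.arctan2(np.median(k[:,2])-74,91-k[:,0].mean()).round(3),len(k))
E
python3 - <<'E'
from m import *
for f in('top0','side0'):
    s=np.load(f+'.npz'); arm(s); lid(s,0.0)
s=np.load('t9.npz');arm(s);lid(s)
E
```

```text
arm n 100 (np.float64(0.4043883757712767), 75.46753307902247)
  x -30.6 z 126.5 th 0.408 29
  x -2.4 z 116.6 th 0.428 35
  x 38.2 z 98.5 th 0.435 36
lid n 2928 angle,z@hinge (np.float64(-0.0031080871038639247), 75.11285458741473) xrange -44.99718081335562 84.97970816468182
  x -33.3 z 74.7 th -0.002 567
  x 1.1 z 74.8 th -0.002 837
  x 34.8 z 74.9 th -0.001 713
  x 67.5 z 75.0 th 0.002 811
arm n 76 (np.float64(0.4369222871378578), 66.58905044844224)
  x -31.7 z 123.4 th 0.382 30
  x -4.3 z 111.3 th 0.373 29
  x 44.8 z 88.0 th 0.295 17
lid n 2209 angle,z@hinge (np.float64(-0.0010527348507188535), 73.87547310495033) xrange -44.96835205002846 84.9695497651411
  x -33.3 z 73.8 th -0.01 491
  x -0.6 z 73.7 th -0.014 557
  x 35.3 z 73.9 th -0.02 546
  x 67.0 z 73.8 th -0.048 615
arm n 106 (np.float64(0.4104053650678058), 74.5835914376812)
  x -31.0 z 126.8 th 0.408 28
  x -1.5 z 115.0 th 0.417 40
  x 38.8 z 96.5 th 0.407 38
lid n 600 angle,z@hinge (np.float64(0.15125471042016916), 75.3695549337374) xrange -44.74664768121028 84.57452727062515
  x -32.5 z 94.4 th 0.155 314
  x -13.7 z 91.0 th 0.152 115
  x 42.2 z 83.3 th 0.169 53
  x 67.8 z 78.6 th 0.155 118
```

Run:
```python
from m import *
for f in('t2','t3','t4','t5','t6','t8','t9'): arm(np.load(f+'.npz'))
# side: upper edge: for each column-bin in x take points on top: camera-left. fit upper envelope
s=np.load('side0.npz');L=L_of(s);g=s['frame'].max(2)
m=(abs(L[...,1]-73.5)<7)&(L[...,2]>84)&(L[...,0]<60)&(L[...,0]>-45)&(g<130);p=L[m]
for x in range(-45,60,8):
    k=p[(p[:,0]>=x)&(p[:,0]<x+8)]
    if len(k): print(x+4,k[:,2].min().round(1),k[:,2].max().round(1),k[:,1].min().round(),k[:,1].max().round(),len(k))
```

```text
arm n 48 (np.float64(0.42551606759973665), 73.58769491416162)
  x 12.7 z 109.5 th 0.426 10
  x 38.7 z 97.6 th 0.424 38
arm n 52 (np.float64(0.4256321046140977), 73.40535949051691)
  x 11.2 z 110.5 th 0.429 13
  x 39.3 z 98.1 th 0.436 39
arm n 55 (np.float64(0.4171879476531546), 74.11572174002183)
  x 9.8 z 110.7 th 0.424 16
  x 39.3 z 97.1 th 0.421 39
arm n 60 (np.float64(0.42912967518494904), 73.39720316959408)
  x 8.0 z 110.9 th 0.418 22
  x 39.7 z 98.3 th 0.443 38
arm n 61 (np.float64(0.41524907608376277), 74.24830088654066)
  x 7.5 z 109.9 th 0.407 23
  x 39.8 z 97.1 th 0.424 38
arm n 108 (np.float64(0.41662249072303814), 74.25016487105172)
  x -30.7 z 127.2 th 0.412 29
  x -0.6 z 115.0 th 0.421 40
  x 40.3 z 97.9 th 0.44 39
arm n 106 (np.float64(0.4104053650678058), 74.5835914376812)
  x -31.0 z 126.8 th 0.408 28
  x -1.5 z 115.0 th 0.417 40
  x 38.8 z 96.5 th 0.407 38
-41 121.0 129.3 67.0 75.0 14
-33 117.8 129.3 67.0 75.0 17
-25 117.0 123.2 73.0 76.0 8
-17 110.9 120.3 73.0 75.0 9
-9 109.1 116.9 73.0 76.0 11
-1 107.1 114.3 73.0 76.0 8
7 97.2 108.2 73.0 79.0 7
15 104.9 106.7 72.0 75.0 4
23 101.7 101.7 73.0 73.0 1
31 93.7 95.8 75.0 76.0 2
39 87.1 97.7 74.0 75.0 8
47 84.5 93.9 74.0 76.0 7
55 84.6 90.1 74.0 75.0 4
```

```bash
python3 -m pendant '[2.4,-0.3,5.2,0,8, 2.7,-0.3,5.1,0,8, 3.1,-0.4,4.9,0,8, 3.4,-0.4,4.8,0,8, 3.7,-0.4,4.6,0,8, 0,0,0,0,8]'
python3 - <<'E'
from m import *
t=snap('top','t10.png')
e=sensors.sense();print(e['tool_pos'],e['ft_force'],e['finger_gap'],e['tcp_rot'])
cv2.imwrite('pics/t10z.png',cv2.resize(t['frame'][130:260,320:440],None,fx=6,fy=4.6,interpolation=cv2.INTER_CUBIC))
arm(t);lid(t,.38);lid(t,.42)
E
```

```text
time: 11.62
tool_pos: [560.0, -387.7, 83.0]
tcp_rot: [-177.9, 0.2, 172.6]
ft_force: [-0.2, -3.9, -7.8]
finger_gap: 15.4
[ 559.6328122  -387.65798845   82.48188337] [-1.4679875  -2.75767224 -6.11934908] 15.544987035549319 [-177.89173875    0.18155045  172.59822026]
arm n 108 (np.float64(0.4063477456362638), 74.89471604073763)
  x -31.0 z 126.3 th 0.405 28
  x -1.0 z 114.6 th 0.416 41
  x 39.4 z 97.5 th 0.428 39
lid n 616 angle,z@hinge (np.float64(0.34049695862297574), 76.2012470060032) xrange -38.95002470515371 84.90828761839084
  x -29.4 z 118.8 th 0.349 228
  x -7.3 z 111.3 th 0.354 289
  x 70.1 z 83.2 th 0.374 99
lid n 386 angle,z@hinge (np.float64(0.3567276968305256), 75.45624550893403) xrange -37.63380902726234 84.90828761839084
  x -28.5 z 120.9 th 0.366 79
  x -5.9 z 111.5 th 0.36 208
  x 70.1 z 83.2 th 0.374 99
```

View pics/t10z.png

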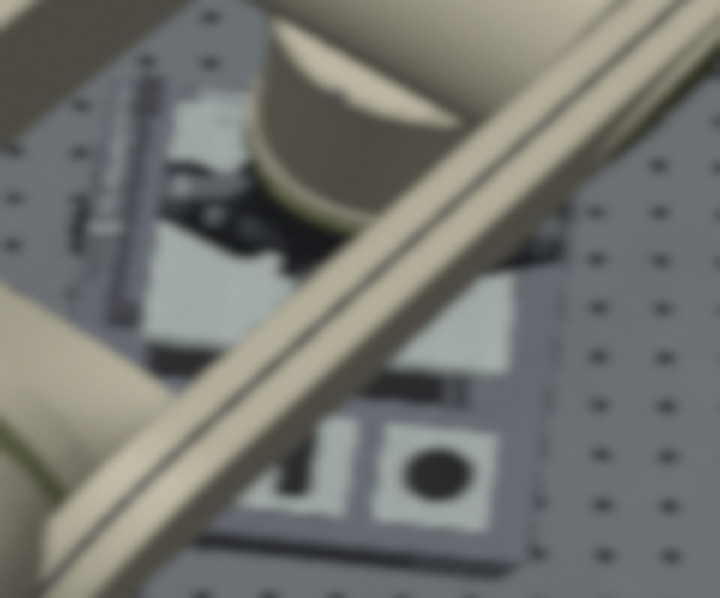

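```bash
cat >> m.py <<'E'
def lid2(s,th=.35):
    L=L_of(s);g=s['frame'].max(2)
    for i in range(6):
        pred=70+5/np.cos(th)+(91-L[...,0])*np.tan(th)
        m=(abs(L[...,1])<58)&(abs(L[...,2]-pred)<6)&(g>140)&(L[...,0]>91-136*np.cos(th))&(L[...,0]<83)
        p=L[m]; th,z=fit(p)
    q=np.arctan2(p[:,2]-70,91-p[:,0])-np.arcsin(5/np.hypot(p[:,2]-70,91-p[:,0]))
    f=91-p[:,0]>70
    print('lid2',m.sum(),th.round(4),z.round(1),'through-hinge',np.median(q[f]).round(4))
def arm2(s,thr=118,th=.41):
    L=L_of(s);g=s['frame'].max(2)
    for i in range(4):
        pred=70+4/np.cos(th)+(91-L[...,0])*np.tan(th)
        m=(abs(L[...,1]-73.5)<4.5)&(abs(L[...,2]-pred)<6)&(L[...,0]<60)&(L[...,0]>-42)&(g<thr)
        p=L[m]; th,z=fit(p)
    r=np.hypot(p[:,2]-70,91-p[:,0]); q=np.arctan2(p[:,2]-70,91-p[:,0])-np.arcsin(4/r)
    print('arm2',m.sum(),th.round(4),z.round(1),'through-hinge',np.median(q[r>70]).round(4))
def zoom(s,f,b=(165,235,325,375)):
    cv2.imwrite('pics/'+f,cv2.resize(s['frame'][b[0]:b[1],b[2]:b[3]],None,fx=8,fy=8,interpolation=cv2.INTER_CUBIC))
E
python3 - <<'E'
from m import *
for f in('top0','t8','t9','t10'):
    s=np.load(f+'.npz');arm2(s);lid2(s,{'top0':0,'t8':0,'t9':.15,'t10':.345}[f])
s=np.load('t10.npz');zoom(s,'t10e.png')
g=s['frame'].max(2).astype(int)
for u in range(336,366,2): print(u,g[194:216,u].tolist())
E
```

```text
Traceback (most recent call last):
  File "m.py", line 43, in arm2
    print('arm2',m.sum(),th.round(4),z.round(1),'through-hinge',np.median(q[r>70]).round(4))
                                     ^^^^^^^
AttributeError: 'float' object has no attribute 'round'
```

```bash
sed -i 's/z.round(1)/round(z,1)/' m.py
python3 - <<'E'
from m import *
for f in('top0','t8','t9','t10'):
    s=np.load(f+'.npz');arm2(s);lid2(s,{'top0':0,'t8':0,'t9':.15,'t10':.345}[f])
s=np.load('t10.npz');zoom(s,'t10e.png')
g=s['frame'].max(2).astype(int)
for u in range(336,366,2): print(u,g[194:216,u].tolist())
E
```

```text
arm2 97 0.4065 75.3 through-hinge 0.4138
lid2 2884 -0.0035 75.1 through-hinge -0.0022
arm2 105 0.4165 74.3 through-hinge 0.4156
lid2 621 -0.005 75.3 through-hinge -0.0021
arm2 101 0.414 74.3 through-hinge 0.4142
lid2 595 0.1509 75.4 through-hinge 0.1536
arm2 105 0.4071 74.8 through-hinge 0.4115
lid2 619 0.3435 75.8 through-hinge 0.3476
336 [108, 108, 107, 107, 106, 107, 108, 110, 115, 121, 140, 158, 169, 174, 175, 175, 175, 175, 174, 174, 173, 171]
338 [87, 87, 85, 83, 81, 80, 86, 99, 109, 113, 117, 126, 147, 164, 173, 176, 176, 176, 176, 175, 174, 173]
340 [88, 84, 79, 76, 72, 70, 77, 94, 107, 112, 113, 113, 118, 133, 155, 170, 177, 178, 177, 177, 176, 175]
342 [108, 99, 90, 84, 81, 81, 87, 100, 111, 114, 113, 111, 112, 113, 119, 139, 159, 172, 177, 178, 177, 176]
344 [140, 143, 144, 143, 143, 144, 147, 146, 138, 123, 105, 91, 87, 86, 84, 88, 107, 135, 159, 172, 177, 177]
346 [169, 169, 170, 171, 170, 170, 168, 164, 151, 130, 102, 73, 58, 52, 52, 51, 57, 80, 114, 143, 162, 172]
348 [169, 170, 169, 169, 169, 169, 168, 166, 156, 139, 112, 83, 59, 49, 48, 48, 50, 69, 96, 115, 127, 145]
[... 200 characters left out ...]
 142, 162, 173]
354 [170, 169, 169, 169, 170, 169, 169, 169, 165, 153, 133, 106, 76, 57, 65, 91, 122, 148, 164, 174, 178, 179]
356 [169, 169, 170, 169, 170, 170, 170, 170, 168, 161, 144, 120, 99, 102, 129, 153, 170, 177, 179, 179, 179, 177]
358 [172, 172, 172, 172, 172, 172, 172, 171, 171, 165, 153, 145, 148, 160, 172, 177, 179, 179, 179, 176, 169, 153]
360 [172, 171, 171, 172, 171, 170, 170, 167, 166, 165, 166, 170, 175, 178, 179, 179, 179, 176, 168, 151, 131, 120]
362 [170, 171, 171, 170, 170, 167, 164, 163, 168, 174, 177, 178, 178, 178, 176, 171, 160, 142, 126, 124, 139, 158]
364 [171, 170, 170, 169, 168, 166, 170, 175, 177, 179, 179, 178, 176, 168, 152, 131, 116, 121, 140, 161, 173, 178]
```

View pics/t10e.png

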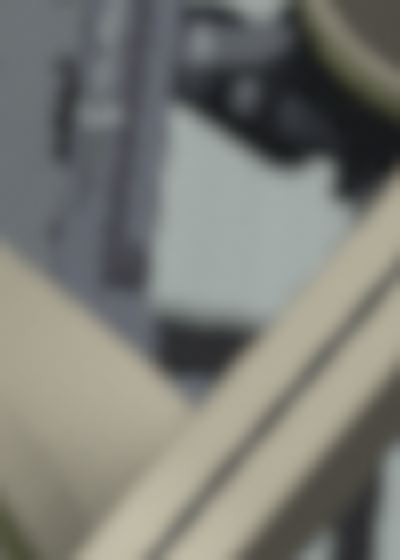

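```bash
python3 -m pendant '[2.4,-0.2,3.2,0,8, 2.4,-0.2,3.2,0,8, 0,0,0,0,8, 0,0,0,0,8]'
python3 - <<'E'
from m import *
for i in range(3):
    t=snap('top','t11.png');arm2(t);lid2(t,.41)
    e=sensors.sense();print(e['tool_pos'],e['ft_force'],e['finger_gap'])
zoom(t,'t11e.png')
E
```

```text
time: 12.0
tool_pos: [562.9, -388.0, 87.1]
tcp_rot: [-177.9, -0.0, 172.6]
ft_force: [-2.5, -3.0, -5.9]
finger_gap: 15.3
arm2 103 0.4083 74.8 through-hinge 0.4134
lid2 603 0.387 75.9 through-hinge 0.391
[ 562.92614715 -387.92414315   87.11751209] [-0.50379474 -3.93430813 -6.3325746 ] 15.64385013814551
arm2 109 0.4074 74.7 through-hinge 0.4108
lid2 608 0.3866 76.1 through-hinge 0.3924
[ 562.97518009 -387.97486795   87.17280821] [-1.80815145 -3.23683265 -7.090074  ] 15.054485874774977
arm2 108 0.4012 75.6 through-hinge 0.4125
lid2 619 0.3825 76.7 through-hinge 0.3927
[ 562.97877692 -387.98466961   87.20895744] [-0.58878769 -4.25885514 -7.22087866] 15.188226077671604
```

View pics/t11e.png

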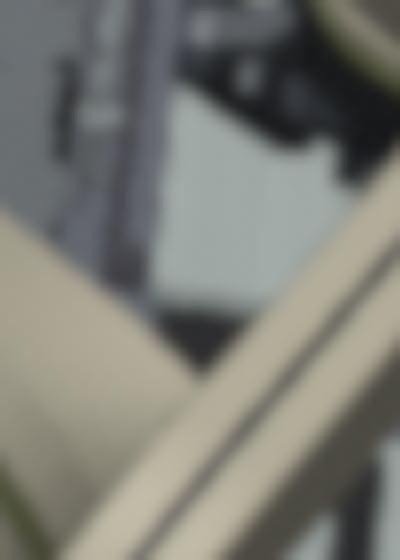

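Run:
```python
from m import *
t=np.load('t11.npz')
def w(p): return R.T@np.array(p)+o
def P(th,r,h,y): 
    return np.round(proj(t,w([91-r*np.cos(th)+h*np.sin(th),y,70+r*np.sin(th)+h*np.cos(th)])),1)
for th in(.38,.40,.42): print(th,'arm top/bot',P(th,140,4,74),P(th,140,-4,74),'lid y60 top/bot',P(th,140,5,60),P(th,140,-5,60))
g=t['frame'].max(2).astype(int)
print('rows 190..212')
for u in range(338,360): print(u,g[190:212,u].tolist())
g=np.load('top0.npz')['frame'].max(2).astype(int)
print('orig');
for u in range(336,344): print(u,g[190:212,u].tolist())
```

```text
0.38 arm top/bot [337.7 200. ] [337.3 202.3] lid y60 top/bot [344.6 200.7] [344.1 203.6]
0.4 arm top/bot [337.9 199.2] [337.5 201.5] lid y60 top/bot [344.7 199.8] [344.2 202.8]
0.42 arm top/bot [338.  198.3] [337.6 200.7] lid y60 top/bot [344.9 198.9] [344.3 202. ]
rows 190..212
338 [95, 94, 91, 87, 87, 86, 83, 83, 81, 81, 92, 120, 147, 165, 173, 175, 176, 175, 175, 174, 174, 172]
339 [85, 85, 84, 82, 81, 80, 79, 76, 73, 71, 82, 103, 131, 154, 169, 174, 177, 176, 176, 175, 174, 173]
340 [86, 88, 89, 90, 88, 84, 79, 75, 72, 70, 77, 97, 115, 138, 158, 171, 175, 176, 176, 176, 175, 174]
341 [99, 100, 102, 102, 99, 91, 82, 77, 73, 71, 76, 92, 108, 121, 143, 161, 172, 176, 176, 176, 176, 174]
342 [109, 109, 110, 110, 107, 100, 90, 83, 81, 81, 85, 95, 105, 113, 123, 144, 161, 172, 176, 177, 176, 175]
343 [112, 113, 114, 116, 117, 115, 111, 108, 108, 107, 107, 108, 107, 106, 108, 120, 141, 159, 171, 176, 176, 176]
344 [122, 123, 126, 130, 135, 139, 142, 142, 142, 140, 133, 122, 111, 98, 92, 94, 111, 135, 157, 171, 176, 177]
345 [145, 146, 148, 151, 155, 159, 162, 163, 163, 160, 150, 134, 11
[... 1802 characters left out ...]
3, 132, 133, 132, 133, 134, 134]
338 [115, 113, 108, 105, 103, 102, 100, 98, 96, 94, 101, 117, 129, 133, 133, 132, 132, 133, 133, 133, 133, 135]
339 [101, 101, 99, 98, 97, 96, 93, 90, 87, 85, 94, 115, 128, 132, 133, 132, 133, 133, 133, 133, 133, 135]
340 [103, 104, 106, 107, 104, 101, 94, 90, 86, 83, 91, 111, 127, 133, 134, 134, 135, 135, 134, 134, 136, 137]
341 [118, 120, 121, 122, 118, 108, 99, 92, 91, 88, 91, 110, 126, 135, 140, 144, 147, 148, 148, 147, 149, 146]
342 [131, 132, 133, 131, 128, 120, 111, 110, 114, 117, 119, 128, 140, 149, 157, 164, 171, 175, 175, 174, 173, 168]
343 [143, 147, 149, 148, 145, 142, 141, 143, 154, 163, 166, 168, 171, 176, 180, 186, 192, 196, 196, 195, 194, 185]
```

```bash
python3 -m pendant '[1.9,-0.2,2.4,0,8, 0,0,0,0,8, 0,0,0,0,8]'
python3 - <<'E'
from m import *
for i in range(4):
    t=snap('top','t12.png');arm2(t);lid2(t,.41)
    e=sensors.sense();print(e['tool_pos'],e['ft_force'],e['finger_gap'])
zoom(t,'t12e.png')
g=t['frame'].max(2).astype(int)
for u in (339,340,346,348,350): print(u,g[190:212,u].tolist())
E
```

```text
time: 12.4
tool_pos: [564.2, -388.1, 88.7]
tcp_rot: [-177.9, -0.1, 172.6]
ft_force: [-1.6, -4.2, -6.3]
finger_gap: 15.3
arm2 100 0.4123 74.3 through-hinge 0.4119
lid2 614 0.4009 76.5 through-hinge 0.4099
[ 564.23362621 -388.07585045   88.81061131] [-0.93528066 -3.64834637 -6.29728182] 15.181769232855482
arm2 100 0.4045 75.1 through-hinge 0.4122
lid2 612 0.403 76.4 through-hinge 0.411
[ 564.28870546 -388.08318448   88.88614747] [-1.35172559 -3.51957877 -8.21168571] 15.297433184789872
arm2 99 0.4168 74.0 through-hinge 0.4146
lid2 614 0.4041 76.4 through-hinge 0.412
[ 564.26452235 -388.06633661   88.85223773] [-1.5027317  -4.24085974 -8.08147004] 15.864283755306289
arm2 102 0.4169 74.2 through-hinge 0.415
lid2 611 0.4061 76.1 through-hinge 0.4114
[ 564.26845169 -388.10208117   88.87808519] [-1.50529803 -4.42152685 -8.29351928] 15.291504315339566
339 [84, 84, 83, 82, 82, 80, 78, 76, 75, 80, 105, 136, 159, 171, 175, 176, 175, 175, 174, 174, 172, 170]
340 [87, 87, 89, 90, 88, 84, 79, 75, 72, 71, 84, 114, 144, 164, 173, 176, 176, 176, 175, 174, 173, 171]
346 [164, 163, 163, 165, 165, 167, 168, 169, 167, 161, 148, 129, 102, 73, 60, 72, 100, 129, 154, 169, 174, 175]
348 [169, 169, 168, 168, 168, 168, 168, 168, 167, 163, 150, 130, 100, 69, 52, 48, 52, 70, 97, 129, 152, 164]
350 [168, 167, 167, 167, 166, 167, 166, 166, 166, 163, 152, 135, 111, 81, 57, 48, 47, 48, 56, 80, 114, 145]
```

Run:
```python
from h import *
t=snap('top','t13.png');e=sensors.sense();print(e['time'],e['tool_pos'],e['qd'].round(2))
```

```text
12.65 [ 564.24481949 -388.07854446   88.83840042] [-0.1  -0.06 -0.01  0.01 -0.05  0.02]
```

View pics/t13.png

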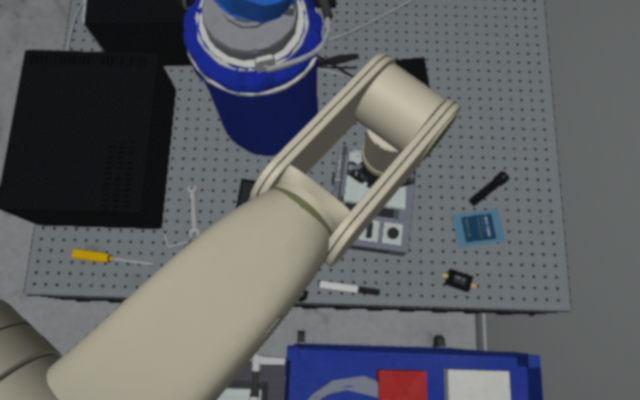

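The marker (350,287) and the other tools in view haven't moved, the lid is held steady and nothing is moving. I'm handing in.

```bash
python3 -c "
from bench import job
print(job.hand_in())"
```

```text
the job is handed in; nothing more can be done
None
```

I pressed the round, square and long narrow keys in that order. I then lifted the lid by its grip until it was in line with the index arm, and handed in at about 12.7 s still holding it.

- **Keys:** each key met a hard stop at about 5 mm of travel, with the lid shut. The peak wrist reading was 47 N (upward) on the square key, 27–29 N on the other two. After each press I raised the fingers clear. The top camera showed the round key up again. I did not check the other two by picture.
- **Lid and arm:** over four pictures the same camera and method gave the arm at about 0.413 rad. The lid was at about 0.411, or 0.413 after correcting a 0.002 offset seen when it was shut. The gripper position gives 0.405 (from its x shift) to 0.432 (from its height). The arm read the same before and after the lift.
- **Hold:** the grip was 50 N with 15.3 mm between the fingers, and the pose was steady to within 0.1 mm.

- **Height disagreement:** the reported tool height read about 37 mm too low at all three keys. I used the contact force to set heights, and the grip on the tab agreed with that. I don't know the cause.
- **Unchecked:** the arm hid the screwdriver and the post holder in the last picture. I saw nothing touch them.

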